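# Eject a cured helmet vent from the curing dock and set it on the paint stand

### The arm

A 6-joint arm with a two-finger parallel gripper is mounted at the origin on the work surface. World frame = base frame: x ahead of the robot, y to its left, z up, the work surface at z = 0. Lengths are in mm, angles in degrees, forces in N, time in s.
With the tool pointing down it reaches from about 300 to 850 mm from the base axis. Payload 4.2 kg.
Tool frame: the origin (TCP) lies midway between the tips of the shut fingers; the grasp point (between the pads) lies 19 mm behind it; x points along the fingers, z is the direction in which the jaws open and shut, and the axes are right-handed (so a half turn about x gives the same grasp; the last joint's range is limited). The gripper opens to 91 mm and grips with 3 to 60 N. Pads are 32 mm wide; open, the fingers measure 118 mm over their backs; the gripper's body (76 mm by 178 mm) begins 60 mm behind the grasp point.
Start: joints at [-66.864, 18.312, 89.639, -0, 72.044, -1.146], TCP at [236.461, -524.147, 213.976] pointing down, gripper open.
Joint ranges: [-177.97, 177.97], [-48.28, 115.42], [12.27, 149.76], [-77.06, 257.06], [2.81, 150.46], [-146.56, 146.56]. Speed limits (degrees/s): [147.25, 147.25, 180, 180, 180, 180].

### API

Orientations are given as [roll, pitch, yaw] about the fixed x, y, z axes, in that order (R = Rz(yaw) Ry(pitch) Rx(roll)).
In Python, from workcell import env gives the robot as it stands.
- The arm moves only by the tool send_rows, never from a script. Its argument "commands" is a list that holds one entry, the list of rows, each a list of 6 numbers: the shift along the tool's x, y, z normalised to -1 to 1, where 1 is 0.1 m, then the turn, a rotation vector about the tool's x, y, z normalised to -1 to 1, where 1 is 2 pi rad. In form: [[[x, y, z, wx, wy, wz], ...]]. A call has 1 to 20 rows; each row is the pose to reach, as a shift and turn from the pose commanded when the call began, along the tool's axes at that moment, turning the shorter way round; what a row does not reach only later rows make up. A row lasts 1/8 s, in which the tool goes at most 62.5 mm and 10.7 degrees, less where a joint would pass 70% of its speed; a pose out of reach is approached as far as the arm can. A call with a number of a shift or a turn outside -1 to 1 is refused whole. A call with a gripper value outside its range is refused whole. "jaw" is the closure, from -1 (fully open) to 1 (shut), so that 0 is half open, set as the call begins (left out, the last holds). The fingers move at their own pace and stop on an object; "force" is the grip in N (left out, the last holds). Time passes only in rows, so rows that repeat a pose let the fingers close. It gives the time, the measured TCP pose, the force and the opening at its end, in the units of the state.
- env.state(): the state, without advancing time (a new reading comes with each control period).
- env.grab_frame(name): name is "scene" or "top" or "wrist"; returns (picture, depth): 384x512x3 uint8, red, green, blue; 384x512 float32, mm along the optical axis (not along the pixel's ray), 0 where there is no reading.
- env.get_calibration(name): a dict with "mtx" (3x3 intrinsics, pixels), "camera_from_world" (4x4, takes a point from world to camera coordinates). Camera axes: x right, y up, looking along -z (the intrinsics and any distortion apply to the point x, -y, -z); pixel columns grow to the right and rows downward; lengths in mm; the calibration is good to about 2 mm. A picture is of the moment at which its call begins: read the wrist's pose just before it. get_calibration takes no time and is no camera call; for the wrist camera it gives the pose at the moment of the call.
- env.job_done(): hands the job in, once; it reports no verdict.
The state is a dict: "time_s": time; "qpos": joint angles; "qvel": joint speeds; "effort": joint torques, N m; "ee_pos": TCP position; "ee_rot": TCP orientation; "force": force on the tool from outside, world axes, zero at the start; "torque": the same for the moment, N m; "gripper_width": finger opening in mm.
Only numpy, scipy, OpenCV 4.12 (cv2) and the standard library are available. Lean on these libraries where they do the work, as an engineer would, in place of code of your own. Each camera call takes 0.05 s, during which the arm holds its last target.

### The job

Slide the dock's gate fully open, then press the slanted ejector plunger all the way in so that the helmet vent is pushed out onto the ledge, and let the plunger spring back. Take the vent from the ledge and set it gently, right way up, lengthwise and centred on the raised bar of the paint stand, between the bar's two end lips. Then slide the gate fully shut again, let go of everything, and leave the jars, can, cup, tape and tools where they are.

Things in the scene. Friction and masses are not known exactly. Their poses are not given: they have to be found in the camera images.
- dock: Curing dock, fixed, placed and turned anew each time: dark base plate, low aluminium sleeve, tall grey head. Origin on the table under the sleeve's middle; z up, x away from the robot, y the way the vent comes out (robot's left). Sleeve: walls at x +-28 mm, 6 thick, y -50 to 50, top at 83 mm, floor at 45; clear roof over y -50 to 5, top at 87. Gate across its mouth at y 54, 6 thick
- hood_edge (a point): Middle of the front lower edge of the head's hood, at (-55, -97, 170) mm in the dock's frame. Head: x -40 to 60, y -141 to -53 mm; hood on it to the same y limits, 170 to 225 mm high, reaching forward to this edge, so that a vertical gripper cannot get down onto the ejector plunger below and in front of it: tilt the tool along the plunger's line
- ejector (a joint): Travel of the spring ejector plunger in m: 0 out (rest), 0.030 fully in. Line of travel 33 degrees off vertical: pressing goes down and away, along (0.545, 0, -0.839) in the dock's frame. Spring 2 N at rest, 8 N fully in, plus about 2 N to move the vent; springs back when released. A linkage moves a pusher plate along the dock's y by 3 times the travel, shoving the vent out, and draws it back after
- cap_face (a point): Middle of the outer face of the plunger's aluminium cap (disc 40 mm across, 12 mm thick, square to the line of travel); moves with it. At rest at (-85, -95, 110) mm in the dock's frame. Axes are the dock's
- gate (a joint): Travel of the steel gate in m: 0 shut, 0.065 fully open, sliding along the dock's +x. Sliding it takes about 2 N; it stays where it is left. While it is shut it blocks the vent
- gate_tab (a point): Middle of the gate's upright black grip tab, 16 mm (along the dock's x) x 14 mm (along y), reaching from 23 mm below this point to 19 mm above it; moves with the gate. At gate 0 it is at (0, 54, 113) mm in the dock's frame
- vent_center (a point): Centre of the loose helmet vent, a white louvred plastic block 44 mm wide (its x), 90 long (its y), 28 high (its z, up), about 0.12 kg. Starts in the sleeve within 2 mm of the dock's origin (in x, y), lengthwise along the dock's y, too tight between the walls to be gripped. When ejected it can be gripped from above across its 44 mm width
- ledge_mid (a point): Point on the ledge's top, at (0, 90, 45) mm in the dock's frame, where the middle of the vent's underside lies when fully ejected. The ledge is 36 mm wide (x -18 to 18), y 50 to 185 mm, top 45 mm above the table, with a 6 mm high lip at its far end; the vent overhangs it 4 mm on either side. Axes are the dock's
- stand_top (a point): Middle of the top of the paint stand's raised wooden bar, 45 mm above the table. Stand fixed, placed and turned anew each time: base plate 150 x 100 x 8 mm, bar 36 mm wide (its y), lengthwise along its x, with an 8 mm high lip at each end and 104 mm free between the lips for the 90 mm vent (lay the vent's y along the bar's x, either way round)
- jar_a: Small paint jar, 52 mm across, 75 mm high, loose; origin at its foot. Leave it alone
- jar_b: Paint jar, 60 mm across, 85 mm high, loose; origin at its foot. Leave it alone
- spray_can: Spray can, 64 mm across, 190 mm high, loose; origin at its foot. Leave it alone
- tape_roll: Roll of masking tape lying flat, 80 mm across, 25 mm high, loose; origin at its foot. Leave it alone
- mixing_cup: White mixing cup, 72 mm across, 80 mm high, loose; origin at its foot. Leave it alone
- brush: Brush lying on the table, loose; origin under its middle. Leave it alone
- airbrush: Steel airbrush lying on the table, about 140 mm long, loose; origin under its middle. Leave it alone
There are look-alikes about, which are no part of the job. Of the things like the part that bears vent_center, leave any that is purple; of the rest the smaller one is meant. There is more than one size of the part that bears stand_top; the job needs the larger.

How it is judged:
By the outcome, as a careful person would: the job done as asked, in the order asked, and still so for the second after the job is handed in, with the robot touching nothing.
It also fails if it takes over 72 s, if anything falls off the work surface, if the arm or the gripper's body presses on something with over 40 N, if the wrist force passes 120 N, or if a joint passes its speed limit or range.

## Working session

There is one attempt and no reset: what is moved stays moved. The work goes in short steps, Python scripts to look and compute and a tool call to move; the robot and the scene stay as the last step left them, time stands still between calls to the robot, and variables do not carry over. Pictures are saved under pics/ and viewed, and the job is handed in when it is done.

Besides the shell and the picture viewer there is one more tool, called after "Call:" as name(argument=value, ...), one argument or row to a line, values as JSON. send_rows: Moves the arm, as the interface text tells. Its arguments: {"type":"object","properties":{"commands":{"type":"array","items":{"type":"array","items":{"type":"array","items":{"type":"number","minimum":-1,"maximum":1}}}},"jaw":{"type":"number"},"force":{"type":"number"}},"required":["commands"]}

```bash
ls; mkdir -p pics; python3 - <<'E'
from workcell import env
import cv2, numpy as np
print(env.state())
for n in ["scene","top","wrist"]:
    c=env.get_calibration(n); print(n,{k:np.round(v,3).tolist() if hasattr(v,'shape') or isinstance(v,list) else v for k,v in c.items()})
    p,d=env.grab_frame(n)
    cv2.imwrite(f"pics/{n}0.png",p[:,:,::-1]); np.save(f"pics/{n}0_d.npy",d); np.save(f"pics/{n}0.npy",p)
print(env.state()['time_s'])
E
```

```text
pics
{'time_s': 0.0, 'qpos': array([-6.68631131e+01,  1.83503688e+01,  8.97052787e+01, -6.31797182e-04,
        7.20418083e+01, -1.14483162e+00]), 'qvel': array([-0.11057009,  0.05817983,  0.05406623, -0.02350946,  0.02840246,
        0.04611287]), 'effort': array([ 1.41969871e-03, -4.12458622e+01, -2.31973171e+01,  7.27877906e-02,
        4.56800626e-02, -1.73515655e-04]), 'ee_pos': array([ 236.26971267, -523.681494  ,  213.14065408]), 'ee_rot': array([179.20831627,  89.9025424 , 113.49023015]), 'force': array([ 0.1695284 , -0.05818617, -0.52059794]), 'torque': array([ 0.00774121, -0.03902125, -0.00855136]), 'gripper_width': 91.29690250731828}
scene {'mtx': [[424.543, 0.0, 260.126], [0.0, 424.543, 194.6], [0.0, 0.0, 1.0]], 'camera_from_world': [[-0.845, 0.535, 0.02, 431.009], [-0.292, -0.493, 0.82, 75.014], [0.448, 0.687, 0.573, -1651.252], [0.0, 0.0, 0.0, 1.0]]}
top {'mtx': [[428.466, 0.0, 252.52], [0.0, 428.466, 196.764], [0.0, 0.0, 1.0]], 'camera_from_world': [[0.0, -1.0, -0.008, 33.295], [0.984, -0.001, 0.18, -549.487], [-0.18, -0.008, 0.984, -1119.719], [0.0, 0.0, 0.0, 1.0]]}
wrist {'mtx': [[287.014, 0.0, 257.595], [0.0, 287.014, 192.742], [0.0, 0.0, 1.0]], 'camera_from_world': [[0.411, -0.912, -0.002, -573.602], [0.874, 0.395, -0.282, 31.743], [0.258, 0.114, 0.959, -391.684], [0.0, 0.0, 0.0, 1.0]]}
0.15
```

View pics/scene0.png

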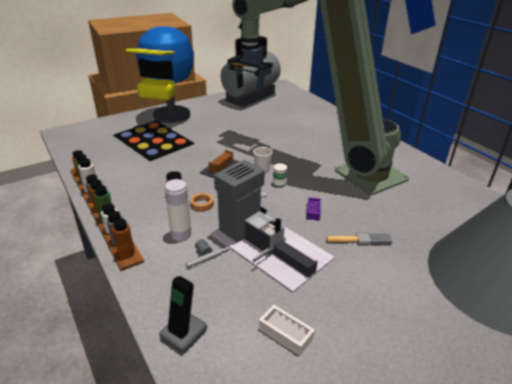

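View pics/top0.png

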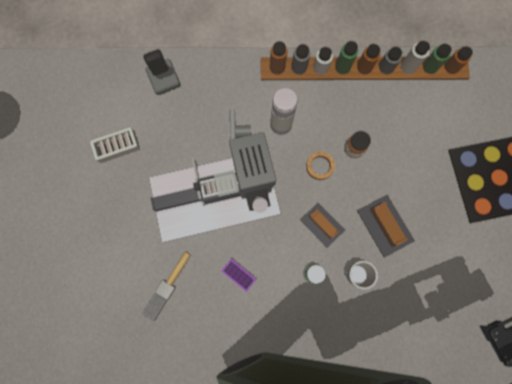

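View pics/wrist0.png

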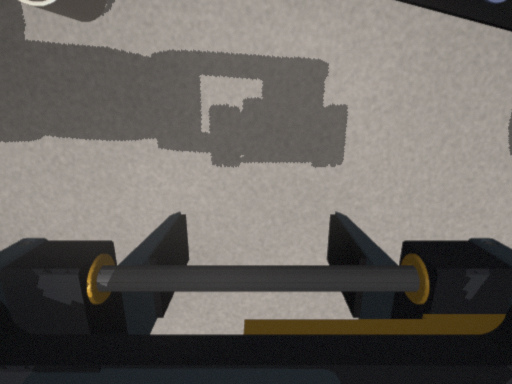

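The top view shows the dock around (215,190) with a vent in its sleeve at (218,187), a larger white vent at (113,143) and a purple one at (240,273). It also shows two stands, at (323,223) and (388,225). I'll enlarge these.

```bash
python3 - <<'E'
import cv2, numpy as np
p=cv2.imread("pics/top0.png")
cv2.imwrite("pics/c1.png",cv2.resize(p[90:250,85:285],None,fx=4,fy=3.7,interpolation=cv2.INTER_CUBIC)[:600])
cv2.imwrite("pics/c2.png",cv2.resize(p[180:300,285:435],None,fx=5,fy=5,interpolation=cv2.INTER_CUBIC))
s=cv2.imread("pics/scene0.png")
cv2.imwrite("pics/c3.png",cv2.resize(s[140:290,170:340],None,fx=4,fy=4,interpolation=cv2.INTER_CUBIC))
E
```

```text
(no output)
```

View pics/c1.png

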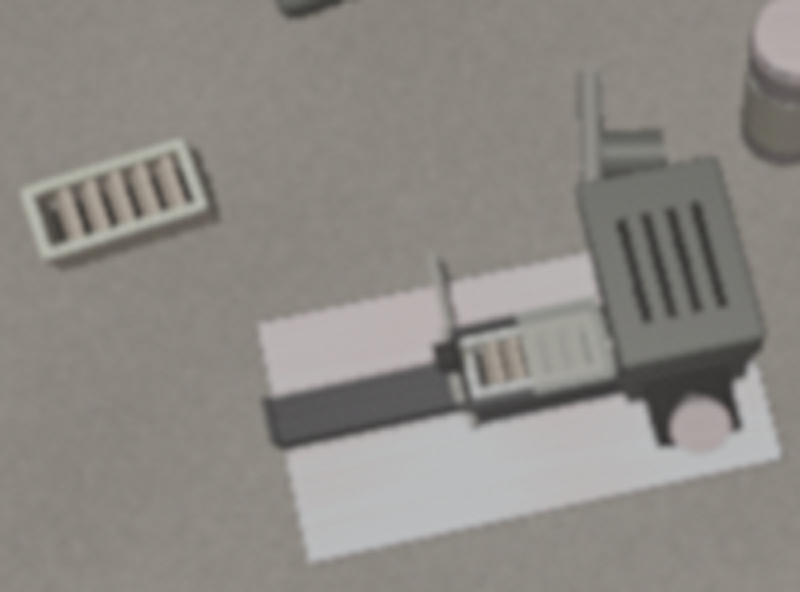

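View pics/c2.png

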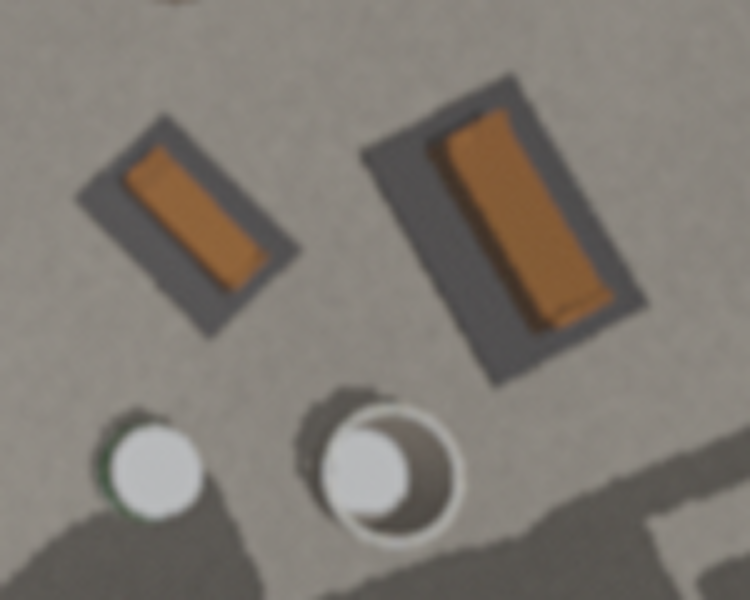

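View pics/c3.png

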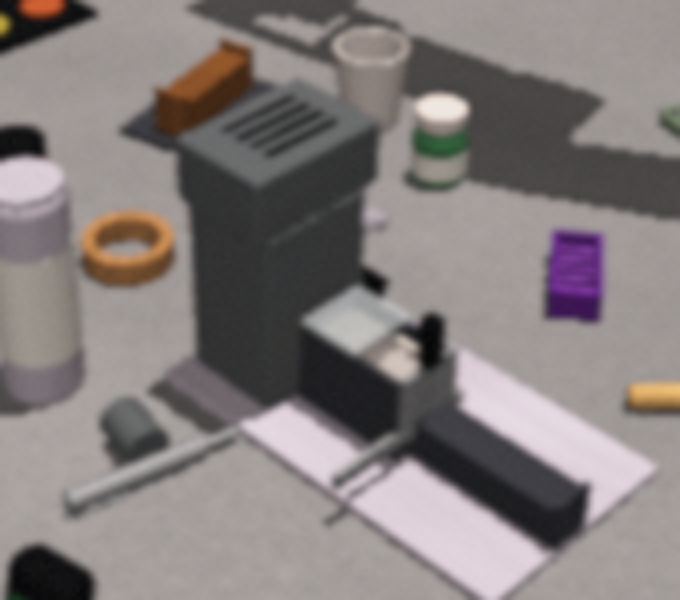

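Vent candidates in the top view: purple (240,273) is excluded, white (113,143) is the larger one, and white (218,187) in the sleeve is smaller, so that is the one meant. Stands: (323,223) is small and (388,225) is larger, so I'll use the right-hand one. The crops confirm both. Next I'll measure poses.

```bash
cat > h.py <<'E'
import numpy as np, cv2
from workcell import env
def cal(n):
    c=env.get_calibration(n); return np.array(c['mtx']),np.array(c['camera_from_world'])
def cloud(d,K,T):
    v,u=np.mgrid[:d.shape[0],:d.shape[1]]
    P=np.stack([(u-K[0,2])/K[0,0]*d,-(v-K[1,2])/K[1,1]*d,-d],-1)
    return (P-T[:3,3])@T[:3,:3]
def ray(uv,z,K,T):
    uv=np.atleast_2d(uv).astype(float)
    r=np.stack([(uv[:,0]-K[0,2])/K[0,0],-(uv[:,1]-K[1,2])/K[1,1],-np.ones(len(uv))],-1)@T[:3,:3]
    c=-T[:3,:3].T@T[:3,3]
    return c+r*((z-c[2])/r[:,2])[:,None]
def proj(P,K,T):
    p=np.atleast_2d(P)@T[:3,:3].T+T[:3,3]
    return np.stack([K[0,2]-K[0,0]*p[:,0]/p[:,2],K[1,2]+K[1,1]*p[:,1]/p[:,2]],-1)
E
python3 - <<'E'
from h import *
d=np.load("pics/top0_d.npy");p=np.load("pics/top0.npy");K,T=cal("top");W=cloud(d,K,T)
print("table z",[np.round(W[v,u],1) for u,v in [(60,250),(300,200),(100,60),(420,140)]])
def pr(n,u,v): print(n,p[v,u],np.round(W[v,u],1))
for n,u,v in [("ledge",160,200),("ledge2",185,193),("head",253,160),("cap",260,204),("plate",220,225),("tab",196,186),("bar",388,222),("sbar",323,222),("jarA",316,274),("can",284,98),("jarB",358,140)]: pr(n,u,v)
print("rects")
def rect(mask,z,name):
    m=mask.astype(np.uint8)
    n,l,s,_=cv2.connectedComponentsWithStats(m)
    i=1+np.argmax(s[1:,4]); c=max(cv2.findContours((l==i).astype(np.uint8),0,1)[0],key=cv2.contourArea)
    q=ray(c[:,0],z,K,T)[:,:2].astype(np.float32)
    r=cv2.minAreaRect(q); print(name,np.round(r[0],1),np.round(r[1],1),round(r[2],1),"n",s[i,4]); return r
hsv=cv2.cvtColor(p,cv2.COLOR_RGB2HSV)
v,u=np.mgrid[:384,:512]
reg=lambda a,b,c,e:(u>=a)&(u<b)&(v>=c)&(v<e)
rect(reg(350,420,190,260)&(abs(W[...,2]-45)<6)&(hsv[...,1]>90),45,"bar")
rect(reg(350,420,190,260)&(W[...,2]>4),8,"standplate")
rect(reg(150,198,175,215)&(abs(W[...,2]-45)<6),45,"ledge")
rect(reg(225,285,125,200)&(W[...,2]>217),225,"head")
rect(reg(140,290,140,245)&(W[...,2]>-5)&(p.min(-1)>140),3,"plate")
E
```

```text
table z [array([408.1, 572.6,  -1.9]), array([ 5.491e+02, -1.014e+02,  5.000e-01]), array([9.809e+02, 4.964e+02, 8.000e-01]), array([ 726.4, -454.2,   -0.9])]
ledge [88 86 88] [ 338.6   23.4 1200.7]
ledge2 [90 90 90] [561.1 218.8  45.1]
head [114 114 110] [605.3  30.5 225.3]
cap [171 162 162] [519.2  13.3 112. ]
plate [186 184 184] [477.3 124.6   5.6]
tab [68 66 64] [563.3 177.1 128.6]
bar [132  93  55] [ 480.6 -333.6   44.5]
sbar [142  99  58] [ 482.  -159.5   34.3]
jarA [183 185 186] [ 342.  -131.6   71.8]
can [178 169 168] [774.5 -46.7 191.2]
jarB [56 53 50] [ 699.8 -253.3   82.7]
rects
bar [ 475.5 -336.7] [114.7  39.7] 27.0 n 548
standplate [ 476.2 -336.8] [153.5 106.8] 27.2 n 1827
ledge [546.9 248.5] [ 37.5 129.7] 13.2 n 602
head [605.5  32.9] [125.3  87.6] 13.6 n 1918
plate [512.3 131.4] [ 89.4 345. ] 13.6 n 3212
```

```bash
python3 - <<'E'
from h import *
d=np.load("pics/top0_d.npy");p=np.load("pics/top0.npy");K,T=cal("top");W=cloud(d,K,T)
v,u=np.mgrid[:384,:512]
reg=lambda a,b,c,e:(u>=a)&(u<b)&(v>=c)&(v<e)
a=np.radians(13.4);ex=np.array([np.cos(a),np.sin(a)]);ey=np.array([-ex[1],ex[0]]);O=np.array([578,128.5])
def loc(m): q=W[m][:,:2]-O; return np.stack([q@ex,q@ey,W[m][:,2]],-1)
def hist(n,m):
    L=loc(m); print(n,len(L),"x",np.round(np.percentile(L[:,0],[1,5,50,95,99]),1),"y",np.round(np.percentile(L[:,1],[1,5,50,95,99]),1),"z",np.round(np.median(L[:,2]),1))
hist("ledge",reg(150,198,175,215)&(abs(W[...,2]-45)<4))
hist("ledgelip",reg(145,165,175,215)&(abs(W[...,2]-51)<3))
hist("head",reg(225,285,125,200)&(abs(W[...,2]-225)<3))
hist("cap",reg(250,272,190,215)&(abs(W[...,2]-110)<14)&(p.min(-1)>130))
hist("sleeve",reg(195,240,165,205)&(abs(W[...,2]-83)<3))
hist("roof",reg(195,240,165,205)&(abs(W[...,2]-87)<2))
hist("tab",reg(188,205,170,200)&(W[...,2]>118))
np.set_printoptions(linewidth=200)
print(np.round(W[175:200,188:206:1,2]).astype(int))
E
```

```text
ledge 563 x [-20.1 -18.6  -2.6  14.5  41.6] y [ 52.9  66.1 123.4 178.9 185. ] z 45.1
ledgelip 42 x [-20.5 -19.1  -3.4  11.8  14.1] y [148.3 154.5 182.6 186.9 187.5] z 49.5
head 1677 x [-55.3 -50.4   4.2  60.9  66.1] y [-141.8 -138.3  -98.5  -60.3  -57.1] z 224.7
cap 163 x [-100.4  -98.4  -85.3  -72.4  -69.6] y [-115.3 -112.7  -97.   -81.9  -79.6] z 110.2
sleeve 260 x [-33.1 -32.2  -5.   28.4  29.2] y [-52.3 -49.5 -14.4  39.1  47.8] z 84.5
roof 339 x [-32.2 -30.3  -1.8  26.1  28.9] y [-51.8 -49.3 -21.6  23.6  51.9] z 86.9
tab 46 x [-257.3 -257.3   -2.5    7.1    8.3] y [-46.7 -46.7  50.2  56.6  57.5] z 130.8
[[  14   10    9    9    8    9   13   45   44   47    9   14   13    7   12   11    9    9]
 [   9    8   11   12    7   10   11   11   45   44   14    9   11    8   11   14   10   83]
 [  14    7    5   11   10   11    7   14   42   45   10   15   85   82   82   87   81   80]
 [  11    4    8    9   11    8   11   86   92   46   76   83   80   82   85   80   83   84]
 [   8    9    8    7   11   10   12   90   87   80   85   83   86   82   80   78   72   71]
 [  12   11   10   1
[... 1140 characters left out ...]
47   43   90   89   77   47   76   73   66   51]
 [  45   42   48   49   44   49   46   46   47   44   90   88   81   47   44   72   74   47]
 [  44   46   49   49   46   43   40   48   45   47   94   92   86   57   44   71   80   50]
 [  45   46   45   42   42   50   44   44   47   41   88   87   89   64   47   72   72   75]
 [  47   44   45   48   48   44   44   44   44   49   43   93   92   71   45   72   74   73]
 [  43   46   46   45   46   43   44   42   43   42   45   92   90   78   42   42   66   82]
 [  48   45   43   44   49 1201   44   46   45   43   42   89   86   87   84   80   83   81]
 [  40   44   44   47   42   48   44   45   42   43   44   36   73   69   79   82   82   81]]
```

```bash
cat >> h.py <<'E'
from scipy.spatial.transform import Rotation as Ro
def tool():
    s=env.state(); return s,np.array(s['ee_pos']),Ro.from_euler('xyz',s['ee_rot'],degrees=True).as_matrix()
def Rtool(xdir,zdir):
    x=np.array(xdir,float);x/=np.linalg.norm(x);z=np.array(zdir,float);z-=x*(z@x);z/=np.linalg.norm(z)
    return np.stack([x,np.cross(z,x),z],1)
def row(pos,R=None):
    """shift/turn numbers from the present measured pose to the wanted pose"""
    s,p,R0=tool()
    sh=R0.T@(np.array(pos,float)-p)/100
    t=np.zeros(3) if R is None else Ro.from_matrix(R0.T@R).as_rotvec()/(2*np.pi)
    return np.round(np.r_[sh,t],4).tolist()
def D(P,O,yaw):
    a=np.radians(yaw);P=np.atleast_2d(P)
    return np.squeeze(np.c_[O[0]+P[:,0]*np.cos(a)-P[:,1]*np.sin(a),O[1]+P[:,0]*np.sin(a)+P[:,1]*np.cos(a),P[:,2]])
E
python3 - <<'E'
from h import *
s,p,R=tool(); print(np.round(R,3))
K,T=cal("wrist"); c=-T[:3,:3].T@T[:3,3]; print("cam in tool",np.round(R.T@(c-p),1)); print("cam look in tool",np.round(R.T@T[:3,:3].T@[0,0,-1],2))
O=np.array([577,128]);yaw=13.4
print("tab",D([0,54,113],O,yaw))
a=np.radians(yaw); Rt=Rtool([0,0,-1],[np.cos(a),np.sin(a),0]); print(np.round(Rt,3))
print(row(np.r_[D([0,54,0],O,yaw)[:2],260],Rt))
E
```

```text
[[-0.001  0.912  0.411]
 [ 0.001  0.411 -0.912]
 [-1.     0.    -0.001]]
cam in tool [-170.1   79.9   -0.3]
cam look in tool [ 0.96 -0.28 -0.  ]
tab [564.48561321 180.52989742 113.        ]
[[ 0.    -0.232  0.973]
 [ 0.     0.973  0.232]
 [-1.     0.     0.   ]]
[-0.4599, 5.8878, -5.0711, -0.2198, -0.0002, -0.0001]
```

Call:
send_rows(
  commands=[
    [[-0.4,0.5,-0.4,0,0,0],[-0.8,1,-0.85,0,0,0],[-0.8,1,-0.85,0,0,0]],
  ],
  jaw=0.2,
)

```text
time_s: 0.52
ee_pos: [293.6, -403.8, 295.8]
ee_rot: [22.8, 89.9, -42.8]
force: [0.6, -0.5, 0.5]
gripper_width: 64.6
```

Call:
send_rows(
  commands=[
    [[0,0.5,-0.43,0,0,0],[0,1,-0.85,0,0,0]],
  ],
)

```text
time_s: 0.78
ee_pos: [346.6, -291.1, 294.0]
ee_rot: [57.1, 90.0, -8.7]
force: [0.7, 1.0, 0.1]
gripper_width: 44.2
```

Call:
send_rows(
  commands=[
    [[0,0.5,-0.43,0,0,0],[0,1,-0.85,0,0,0]],
  ],
)

```text
time_s: 1.02
ee_pos: [400.0, -177.7, 293.9]
ee_rot: [30.3, 90.0, -35.5]
force: [1.5, -0.3, 0.2]
gripper_width: 36.8
```

Call:
send_rows(
  commands=[
    [[0,0.5,-0.43,0,0,0],[0,1,-0.85,0,0,0],[0,1,-0.85,0,0,0]],
  ],
)

```text
time_s: 1.4
ee_pos: [456.7, -57.7, 293.5]
ee_rot: [-173.7, 89.9, 120.9]
force: [-0.7, -0.2, -0.3]
gripper_width: 36.4
```

Call:
send_rows(
  commands=[
    [[0,0.5,-0.43,0,0,0],[0,1,-0.85,0,0,0],[0,1,-0.85,0,0,0]],
  ],
)

```text
time_s: 1.78
ee_pos: [512.9, 59.5, 293.2]
ee_rot: [-122.4, 89.9, 172.1]
force: [-0.5, -0.7, -0.3]
gripper_width: 36.2
```

Call:
send_rows(
  commands=[
    [[0,0.5,-0.43,-0.03,0,0],[0,0.9,-0.85,-0.06,0,0],[0,0.9,-0.85,-0.09,0,0],[0,0.9,-0.85,-0.12,0,0],[0,0.9,-0.85,-0.15,0,0],[0,0.9,-0.85,-0.18,0,0],[0,0.9,-0.85,-0.21,0,0],[0,0.9,-0.85,-0.22,0,0],[0,0.9,-0.85,-0.22,0,0]],
  ],
)

```text
time_s: 2.9
ee_pos: [559.0, 170.2, 293.9]
ee_rot: [-127.9, 89.9, -114.5]
force: [-0.4, -0.0, 0.4]
gripper_width: 36.4
```

```bash
python3 - <<'E'
from h import *
s,p,R=tool(); print(np.round(p,1),np.round(s['qpos'],1)); print(np.round(R,3))
K,T=cal("wrist"); np.savez("pics/w1_cal.npz",K=K,T=T)
I,d=env.grab_frame("wrist"); cv2.imwrite("pics/w1.png",I[:,:,::-1]); np.save("pics/w1_d.npy",d)
E
```

```text
[559.  170.2 293.9] [15.8 17.1 80.  -0.  83.   2.5]
[[-0.    -0.23   0.973]
 [-0.001  0.973  0.23 ]
 [-1.    -0.001 -0.001]]
```

View pics/w1.png

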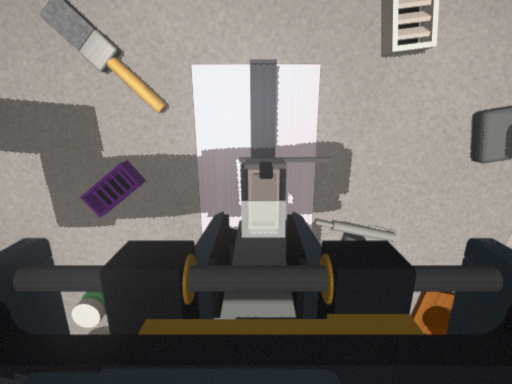

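The wrist view shows the black gate tab at (266,170), the ledge at x 251–276 and y 62–155, and the vent in the sleeve. I'll refine the dock pose from this view.

```bash
python3 - <<'E'
from h import *
z=np.load("pics/w1_cal.npz");K,T=z['K'],z['T'];d=np.load("pics/w1_d.npy");p=cv2.imread("pics/w1.png");W=cloud(d,K,T)
v,u=np.mgrid[:384,:512]
reg=lambda a,b,c,e:(u>=a)&(u<b)&(v>=c)&(v<e)
O=np.array([577,128.])
def rect(m,zz,n):
    c=max(cv2.findContours(m.astype(np.uint8),0,1)[0],key=cv2.contourArea)
    r=cv2.minAreaRect(ray(c[:,0],zz,K,T)[:,:2].astype(np.float32)); print(n,np.round(r[0],1),np.round(r[1],1),round(r[2],2))
rect(reg(235,300,55,155)&(abs(W[...,2]-45)<6),45,"ledge"); rect(reg(235,300,70,150)&(abs(W[...,2]-45)<6),45,"ledge part")
a=np.radians(13.4);ex=np.array([np.cos(a),np.sin(a)]);ey=np.array([-ex[1],ex[0]])
def hist(n,m):
    q=W[m][:,:2]-O; print(n,m.sum(),"x",np.round(np.percentile(q@ex,[2,5,50,95,98]),1),"y",np.round(np.percentile(q@ey,[2,5,50,95,98]),1),"z",np.round(np.median(W[m][:,2]),1))
hist("ledge",reg(235,300,55,155)&(abs(W[...,2]-45)<4))
hist("lip",reg(235,300,55,70)&(abs(W[...,2]-51)<3))
hist("tab",reg(255,280,155,185)&(abs(W[...,2]-132)<5))
hist("rim83",reg(235,300,160,200)&(abs(W[...,2]-83)<2))
hist("roof",reg(235,300,195,240)&(abs(W[...,2]-87)<3))
hist("plate",reg(180,330,60,145)&(W[...,2]>3)&(W[...,2]<20))
print("table",np.round(np.median(W[reg(350,370,20,60)][:,2]),1))
E
```

```text
ledge [547.3 249.4] [ 35.9 127.4] 13.31
ledge part [548.1 246.4] [ 35.9 106.5] 13.31
ledge 2352 x [-18.2 -17.   -0.4  15.4  16.3] y [ 63.1  67.2 125.9 179.  182.6] z 44.3
lip 128 x [-17.7 -16.4  -0.5  15.4  16.7] y [183.2 183.3 185.6 188.  188. ] z 50.1
tab 161 x [-6.3 -5.1  1.9  9.1  9.1] y [45.7 45.9 52.8 58.8 58.9] z 130.9
rim83 277 x [-31.  -30.8  19.3  29.7  29.9] y [ 4.3  5.7 27.2 55.2 55.3] z 82.3
roof 1673 x [-30.5 -28.7  -0.4  27.3  29.1] y [-54.7 -50.7 -24.1   1.2   2.6] z 86.1
plate 7994 x [-102.3  -97.9  -30.4   76.3   80.8] y [ 73.2  77.7 133.1 183.2 186. ] z 9.2
table -0.5
```

```bash
echo 'O=np.array([576.5,128.0]);YAW=13.3
ex=np.array([np.cos(np.radians(YAW)),np.sin(np.radians(YAW)),0]);ey=np.array([-ex[1],ex[0],0])' >>h.py; python3 - <<'E'
from h import *
print(row(D([1,53.5,97],O,YAW),Rtool([0,0,-1],ex)))
E
```

```text
[1.9687, 0.0823, 0.0827, 0.0, -0.0001, 0.0001]
```

Call:
send_rows(
  commands=[
    [[0.5,0.08,0.08,0,0,0],[1,0.08,0.08,0,0,0],[1,0.08,0.08,0,0,0]],
  ],
)

```text
time_s: 3.32
ee_pos: [562.4, 180.3, 190.2]
ee_rot: [-174.4, 89.5, -161.0]
force: [0.3, -0.0, 1.5]
gripper_width: 36.8
```

Call:
send_rows(
  commands=[
    [[0.4,0,0,0,0,0],[0.8,0,0,0,0,0],[0.96,0,0,0,0,0],[0.96,0,0,0,0,0]],
  ],
)

```text
time_s: 3.82
ee_pos: [565.7, 181.7, 98.8]
ee_rot: [-6.1, 90.0, 7.4]
force: [-0.8, 0.1, -0.4]
gripper_width: 36.2
```

Call:
send_rows(
  commands=[
    [[0,0,0,0,0,0],[0,0,0,0,0,0],[0,0,0,0,0,0],[0,0,0,0,0,0]],
  ],
  jaw=1,
  force=15,
)

```text
time_s: 4.32
ee_pos: [566.0, 182.0, 99.4]
ee_rot: [0.1, 89.8, 13.6]
force: [0.1, -0.6, 5.5]
gripper_width: 15.6
```

Call:
send_rows(
  commands=[
    [[0,0,0.15,0,0,0],[0,0,0.3,0,0,0],[0,0,0.45,0,0,0],[0,0,0.58,0,0,0],[0,0,0.62,0,0,0],[0,0,0.65,0,0,0],[0,0,0.66,0,0,0],[0,0,0.66,0,0,0]],
  ],
)

```text
time_s: 5.32
ee_pos: [627.1, 196.7, 99.3]
ee_rot: [-179.1, 89.8, -165.7]
force: [-6.9, -2.2, 9.6]
gripper_width: 15.8
```

Call:
send_rows(
  commands=[
    [[0,0,0.02,0,0,0],[0,0,0.03,0,0,0],[0,0,0.03,0,0,0]],
  ],
)

```text
time_s: 5.7
ee_pos: [627.1, 196.7, 99.2]
ee_rot: [-178.9, 89.4, -165.5]
force: [-13.8, -3.5, 12.9]
gripper_width: 16.1
```

Call:
send_rows(
  commands=[
    [[0,0,-0.02,0,0,0],[0,0,-0.02,0,0,0],[0,0,-0.02,0,0,0]],
  ],
  jaw=0.5,
)

```text
time_s: 6.08
ee_pos: [630.3, 197.4, 97.7]
ee_rot: [-157.2, 90.0, -143.7]
force: [-0.6, 0.5, 0.8]
gripper_width: 23.1
```

Call:
send_rows(
  commands=[
    [[-0.4,0,0,0,0,0],[-0.9,0,0,0,0,0],[-1,0,0,0,0,0],[-1,0,0,0,0,0]],
  ],
)

```text
time_s: 6.58
ee_pos: [630.4, 197.4, 198.0]
ee_rot: [-5.3, 89.9, 8.2]
force: [-0.1, -0.4, -0.4]
gripper_width: 22.5
```

```bash
python3 - <<'E'
from h import *
s,p,R=tool(); print(np.round(p,1),np.round(s['qpos'],1),s['gripper_width'])
K,T=cal("wrist"); np.savez("pics/w2_cal.npz",K=K,T=T)
I,d=env.grab_frame("wrist"); cv2.imwrite("pics/w2.png",I[:,:,::-1]); np.save("pics/w2_d.npy",d)
I,d=env.grab_frame("scene"); cv2.imwrite("pics/s2.png",cv2.resize(I[140:300,170:340,::-1],None,fx=3.5,fy=3.5))
E
```

```text
[630.4 197.4 198. ] [16.4 26.6 78.9 -0.  74.5  2.9] 22.53611876833563
```

View pics/w2.png

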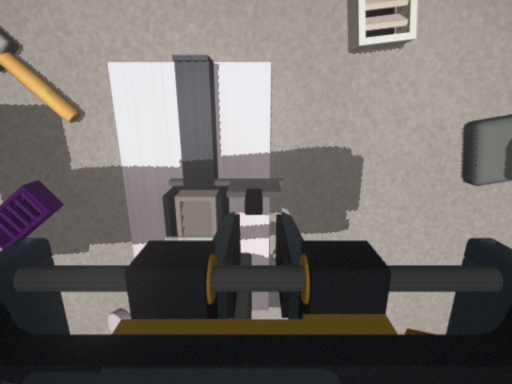

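View pics/s2.png

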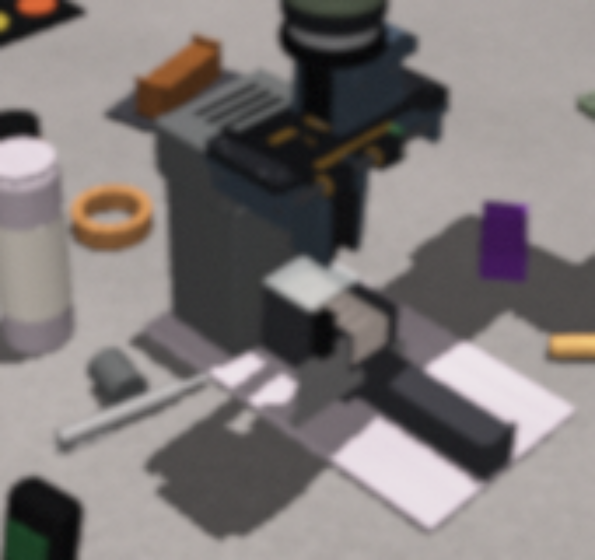

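The gate is open: the tab is at (254,200) in the wrist view and the sleeve mouth is clear. I'll check how far it travelled and plan the plunger approach.

```bash
python3 - <<'E'
from h import *
z=np.load("pics/w2_cal.npz");K,T=z['K'],z['T'];d=np.load("pics/w2_d.npy");W=cloud(d,K,T)
v,u=np.mgrid[:384,:512]
reg=lambda a,b,c,e:(u>=a)&(u<b)&(v>=c)&(v<e)
def hist(n,m):
    q=W[m]-[*O,0]; print(n,m.sum(),"x",np.round(np.percentile(q@ex,[2,5,50,95,98]),1),"y",np.round(np.percentile(q@ey,[2,5,50,95,98]),1),"z",np.round(np.median(W[m][:,2]),1))
hist("tab",reg(243,266,185,222)&(abs(W[...,2]-131)<4))
hist("ledge",reg(170,225,55,180)&(abs(W[...,2]-45)<4))
dr=0.545*ex+np.array([0,0,-0.839]); cap=D([-85,-96,110],O,YAW)
Rp=Rtool(dr,-ey); Rp2=Rtool(dr,ey)
for R in (Rp,Rp2):
    print(np.round(cap-60*dr,1),row(cap-60*dr,R)); 
E
```

```text
tab 279 x [57.2 57.9 65.  71.3 72.1] y [46.3 46.6 53.3 58.9 59.2] z 131.0
ledge 4004 x [-17.9 -16.8  -0.4  16.   17.1] y [ 59.1  63.8 126.2 178.7 182.3] z 44.2
[484.    7.5 160.3] [0.3627, -1.5047, -1.8541, 0.2428, -0.0723, 0.0722]
[484.    7.5 160.3] [0.3627, -1.5047, -1.8541, -0.2419, -0.0721, -0.0723]
```

Call:
send_rows(
  commands=[
    [[-0.5,0,-0.3,0,0,0],[-1,0,-0.8,0,0,0],[-1,0,-1,0,0,0],[-1,0,-1,0,0,0]],
  ],
  jaw=1,
)

```text
time_s: 7.18
ee_pos: [531.6, 173.8, 297.7]
ee_rot: [-166.0, 90.0, -152.5]
force: [1.3, 0.3, 0.8]
gripper_width: 0.2
```

Call:
send_rows(
  commands=[
    [[0,-0.4,-0.4,0,0,0],[0,-0.8,-0.8,0,0,0],[0,-1,-1,0,0,0],[0,-1,-1,0,0,0]],
  ],
)

```text
time_s: 7.68
ee_pos: [458.7, 52.4, 296.5]
ee_rot: [173.6, 89.9, -173.0]
force: [0.7, 1.8, -0.3]
gripper_width: 0.4
```

```bash
python3 - <<'E'
from h import *
s,p,R=tool(); print(np.round(p,1),np.round(s['qpos'],1),s['gripper_width'])
dr=0.545*ex+np.array([0,0,-0.839]); cap=D([-85,-96,110],O,YAW)
print(row(cap-130*dr,Rtool(dr,ey)))
E
```

```text
[458.7  52.4 296.5] [ 5.1  5.4 94.6 -0.  80.1 -8.2] 0.3734208960952136
[0.7748, -0.4952, -0.2369, -0.2423, -0.0721, -0.0722]
```

Call:
send_rows(
  commands=[
    [[0,-0.1,-0.1,-0.0242,-0.0072,-0.0072],[0,-0.2,-0.2,-0.0484,-0.0144,-0.0144],[0,-0.3,-0.24,-0.0727,-0.0216,-0.0216],[0,-0.4,-0.24,-0.0969,-0.0288,-0.0288],[0.1,-0.5,-0.24,-0.1211,-0.036,-0.036],[0.25,-0.5,-0.24,-0.1454,-0.0432,-0.0433],[0.4,-0.5,-0.24,-0.1696,-0.0505,-0.0505],[0.55,-0.5,-0.24,-0.1938,-0.0577,-0.0577],[0.7,-0.5,-0.24,-0.218,-0.065,-0.065],[0.77,-0.5,-0.24,-0.2423,-0.0721,-0.0722],[0.77,-0.5,-0.24,-0.2423,-0.0721,-0.0722],[0.77,-0.5,-0.24,-0.2423,-0.0721,-0.0722]],
  ],
)

```text
time_s: 9.18
ee_pos: [447.7, -0.7, 219.6]
ee_rot: [-89.8, 57.0, 13.5]
force: [-0.0, 0.2, -0.7]
gripper_width: 0.5
```

```bash
python3 - <<'E'
from h import *
s,p,R=tool(); print(np.round(p,1),np.round(s['qpos'],1),s['gripper_width'])
dr=0.545*ex+np.array([0,0,-0.839]); cap=D([-85,-96,110],O,YAW)
print(row(cap-15*dr,Rtool(dr,ey)))
K,T=cal("wrist"); np.savez("pics/w3_cal.npz",K=K,T=T)
I,d=env.grab_frame("wrist"); cv2.imwrite("pics/w3.png",I[:,:,::-1]); np.save("pics/w3_d.npy",d)
E
```

```text
[447.7  -0.7 219.6] [ -11.6   -7.6  126.9   25.2   32.8 -132.8] 0.5457236586672563
[1.1499, 0.0098, -0.0069, -0.0, 0.0004, -0.0]
```

View pics/w3.png

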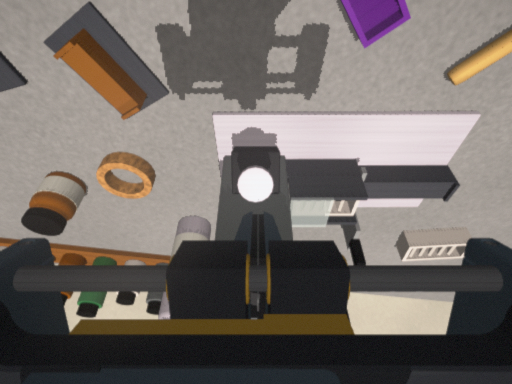

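The cap face is centred at (255,185), in line with the fingers. I'll check it by depth.

```bash
python3 - <<'E'
from h import *
z=np.load("pics/w3_cal.npz");K,T=z['K'],z['T'];d=np.load("pics/w3_d.npy");W=cloud(d,K,T);p=cv2.imread("pics/w3.png")
v,u=np.mgrid[:384,:512]
m=(abs(u-255)<22)&(abs(v-185)<22)&(p.min(-1)>190)
q=W[m]-[*O,0]; L=np.c_[q@ex,q@ey,q[:,2]]; print(m.sum(),np.round(np.median(L,0),1),np.round(np.percentile(L,3,0),1),np.round(np.percentile(L,97,0),1))
s,pp,R=tool(); print("in tool",np.round(R.T@(np.median(W[m],0)-pp),1))
E
```

```text
934 [-85.2 -97.8 109.4] [ -98.7 -114.1  100.3] [-70.9 -81.5 118.7]
in tool [130.7   2.3  -2.5]
```

Call:
send_rows(
  commands=[
    [[0.4,0.02,-0.02,0,0,0],[0.8,0.02,-0.02,0,0,0],[1,0.02,-0.02,0,0,0],[1,0.02,-0.02,0,0,0]],
  ],
)

```text
time_s: 9.72
ee_pos: [500.0, 11.2, 135.5]
ee_rot: [-89.9, 57.1, 13.5]
force: [-0.1, 0.2, 0.6]
gripper_width: 0.5
```

```bash
python3 - <<'E'
from h import *
s,p,R=tool(); print(np.round(p,1),np.round(s['qpos'],1),np.round(s['force'],1))
dr=0.545*ex+np.array([0,0,-0.839]); cap=D([-85,-97,110],O,YAW)
print(row(cap,Rtool(dr,ey)))
E
```

```text
[500.   11.2 135.5] [  -7.6    4.6  130.5   39.8   17.8 -146.4] [-0.1  0.2  0.6]
[0.3034, 0.0015, -0.0099, 0.0003, 0.0003, -0.0003]
```

Pressing this way round would run j6 past its range (it is at -146.4). I'll back off and flip the tool half a turn about its axis. The hood clearance still holds with the 76 mm side facing the hood.

Call:
send_rows(
  commands=[
    [[-0.2,0,0,0.025,0,0],[-0.3,0,0,0.05,0,0],[-0.3,0,0,0.08,0,0],[-0.3,0,0,0.11,0,0],[-0.3,0,0,0.14,0,0],[-0.3,0,0,0.17,0,0],[-0.3,0,0,0.2,0,0],[-0.3,0,0,0.23,0,0],[-0.3,0,0,0.26,0,0],[-0.3,0,0,0.29,0,0],[-0.3,0,0,0.32,0,0],[-0.3,0,0,0.35,0,0],[-0.3,0,0,0.38,0,0],[-0.3,0,0,0.41,0,0],[-0.3,0,0,0.44,0,0],[-0.3,0,0,0.47,0,0],[-0.3,0,0,0.495,0,0],[-0.3,0,0,0.499,0,0],[-0.3,0,0,0.499,0,0]],
  ],
)

```text
time_s: 12.1
ee_pos: [483.7, 6.5, 162.7]
ee_rot: [89.4, 56.9, 13.3]
force: [-0.0, -0.2, 0.3]
gripper_width: 0.4
```

```bash
python3 - <<'E'
from h import *
s,p,R=tool(); print(np.round(p,1),np.round(s['qpos'],1),np.round(s['force'],1))
dr=0.545*ex+np.array([0,0,-0.839]); cap=D([-85,-97,110],O,YAW)
print(row(cap,Rtool(dr,-ey)))
E
```

```text
[483.7   6.5 162.7] [ -8.8   0.5 129.7  33.3  22.   39.3] [-0.  -0.2  0.3]
[0.6231, -0.0101, 0.001, 0.0017, 0.0, -0.0003]
```

Call:
send_rows(
  commands=[
    [[0.3,-0.01,0,0,0,0],[0.5,-0.01,0,0,0,0],[0.58,-0.01,0,0,0,0],[0.64,-0.01,0,0,0,0],[0.68,-0.01,0,0,0,0],[0.72,-0.01,0,0,0,0],[0.76,-0.01,0,0,0,0],[0.76,-0.01,0,0,0,0]],
  ],
)

```text
time_s: 13.1
ee_pos: [523.2, 16.0, 97.7]
ee_rot: [89.6, 56.9, 13.3]
force: [-3.5, 1.1, 3.2]
gripper_width: 0.2
```

```bash
python3 - <<'E'
from h import *
s,p,R=tool(); print(np.round(p,1),np.round(s['qpos'],1),np.round(s['force'],1))
dr=0.545*ex+np.array([0,0,-0.839]); cap=D([-85,-97,110],O,YAW)
print(row(cap+30*dr,Rtool(dr,-ey)))
E
```

```text
[523.2  16.   97.7] [ -6.3  10.5 131.3  57.9  12.5  15.6] [-3.5  1.1  3.2]
[0.1575, 0.0053, 0.0025, 0.0013, -0.0001, -0.0002]
```

Call:
send_rows(
  commands=[
    [[0.03,0,0,0,0,0],[0.06,0,0,0,0,0],[0.09,0,0,0,0,0],[0.12,0,0,0,0,0],[0.14,0,0,0,0,0],[0.16,0,0,0,0,0],[0.17,0,0,0,0,0],[0.17,0,0,0,0,0]],
  ],
)

```text
time_s: 14.1
ee_pos: [531.6, 18.0, 84.4]
ee_rot: [89.5, 56.9, 13.3]
force: [-13.9, -1.6, 15.8]
gripper_width: 0.3
```

```bash
python3 - <<'E'
from h import *
s,p,R=tool(); print(np.round(p,1),np.round(s['qpos'],1),np.round(s['force'],1))
dr=0.545*ex+np.array([0,0,-0.839]); cap=D([-85,-97,110],O,YAW)
print(row(cap+30*dr,Rtool(dr,-ey)))
I,d=env.grab_frame("scene"); cv2.imwrite("pics/s3.png",cv2.resize(I[140:300,170:340,::-1],None,fx=3.5,fy=3.5))
E
```

```text
[531.6  18.   84.4] [ -5.8  12.6 131.4  67.7  11.1   6. ] [-13.9  -1.6  15.8]
[-0.0014, 0.0056, 0.0029, 0.0014, 0.0, -0.0004]
```

View pics/s3.png

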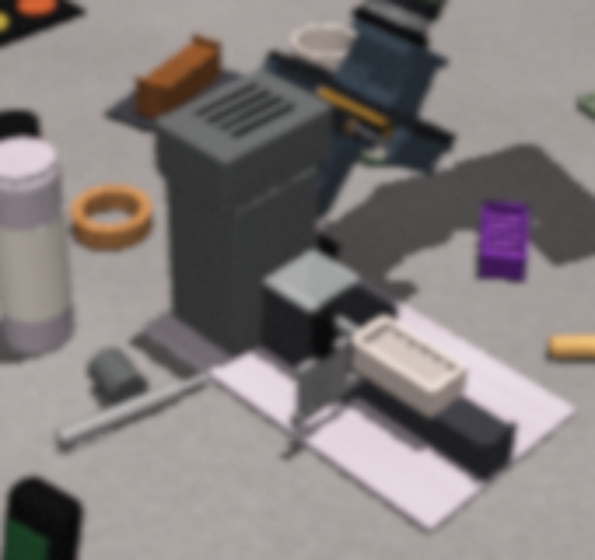

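The vent lies out on the ledge (around (410,365) in the crop), and the force rise shows the plunger bottomed out. I'll retreat along the plunger line.

Call:
send_rows(
  commands=[
    [[-0.05,0,0,0,0,0],[-0.2,0,0,0,0,0],[-0.4,0,0,0,0,0],[-0.7,0,0,0,0,0],[-1,0,0,0,0,0]],
  ],
)

```text
time_s: 14.78
ee_pos: [479.0, 5.2, 168.0]
ee_rot: [89.5, 56.9, 13.3]
force: [0.1, 0.5, 1.1]
gripper_width: 0.6
```

Call:
send_rows(
  commands=[
    [[-0.5,0,0,0,0,0],[-0.9,0,0,0,0,0],[-1,0,0,0,0,0],[-1,0,0,0,0,0]],
  ],
)

```text
time_s: 15.28
ee_pos: [426.2, -7.3, 251.2]
ee_rot: [89.5, 56.9, 13.3]
force: [0.5, -0.2, -0.8]
gripper_width: 0.2
```

```bash
python3 - <<'E'
from h import *
s,p,R=tool(); print(np.round(p,1),np.round(s['qpos'],1),np.round(s['force'],1))
print(row(p+[-20,40,60],Rtool([0,0,-1],ex)))
I,d=env.grab_frame("top"); cv2.imwrite("pics/t4.png",cv2.resize(I[90:250,85:285,::-1],None,fx=3.7,fy=3.7)); np.save("pics/t4.npy",I);np.save("pics/t4_d.npy",d)
E
```

```text
[426.2  -7.3 251.2] [-13.9 -11.8 125.   23.3  39.1  47.8] [ 0.5 -0.2 -0.8]
[-0.5587, 0.2455, -0.4331, -0.2411, 0.0723, -0.0717]
```

View pics/t4.png

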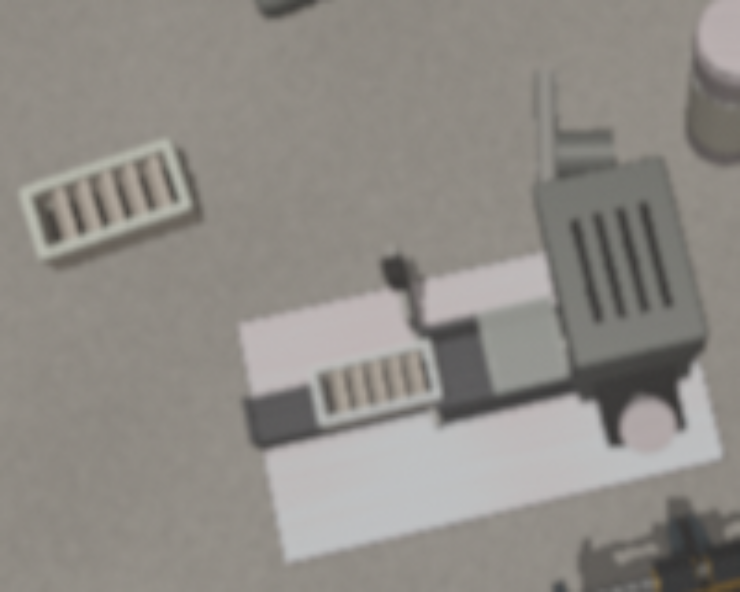

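The vent is fully out on the ledge at about (378,388) in the crop, and the cap has sprung back. I'll reorient the tool to vertical.

Call:
send_rows(
  commands=[
    [[-0.1,0.05,-0.05,-0.0241,0.0072,-0.0072],[-0.2,0.1,-0.1,-0.0482,0.0145,-0.0143],[-0.3,0.15,-0.2,-0.0723,0.0217,-0.0215],[-0.4,0.2,-0.3,-0.0964,0.0289,-0.0287],[-0.5,0.25,-0.43,-0.1205,0.0361,-0.0358],[-0.56,0.25,-0.43,-0.1447,0.0434,-0.043],[-0.56,0.25,-0.43,-0.1688,0.0506,-0.0502],[-0.56,0.25,-0.43,-0.1929,0.0578,-0.0574],[-0.56,0.25,-0.43,-0.217,0.0651,-0.0645],[-0.56,0.25,-0.43,-0.2411,0.0723,-0.0717],[-0.56,0.25,-0.43,-0.2411,0.0723,-0.0717],[-0.56,0.25,-0.43,-0.2411,0.0723,-0.0717]],
  ],
  jaw=-1,
)

```text
time_s: 16.82
ee_pos: [406.3, 32.8, 310.4]
ee_rot: [155.4, 89.8, 168.6]
force: [0.2, 0.7, 1.2]
gripper_width: 91.1
```

```bash
python3 - <<'E'
from h import *
s,p,R=tool(); print(np.round(p,1),np.round(s['qpos'],1),np.round(s['force'],1))
print(row(D([0,107,250],O,YAW),Rtool([0,0,-1],ex)))
E
```

```text
[406.3  32.8 310.4] [  3.   -0.   98.5   0.   81.7 -10.3] [0.2 0.7 1.2]
[0.6011, 1.6064, 1.8746, -0.0002, -0.0004, -0.0002]
```

Call:
send_rows(
  commands=[
    [[0,0.4,0.4,0,0,0],[0,0.8,0.9,0,0,0],[0,0.9,0.94,0,0,0]],
  ],
)

```text
time_s: 17.2
ee_pos: [478.5, 143.7, 310.3]
ee_rot: [150.2, 89.9, 163.5]
force: [0.1, 0.3, -0.7]
gripper_width: 91.2
```

Call:
send_rows(
  commands=[
    [[0.1,0.4,0.4,0,0,0],[0.2,0.7,0.9,0,0,0],[0.2,0.71,0.93,0,0,0],[0.2,0.71,0.93,0,0,0]],
  ],
)

```text
time_s: 17.7
ee_pos: [550.7, 231.2, 291.2]
ee_rot: [-170.4, 89.9, -157.2]
force: [-0.8, 0.9, -0.4]
gripper_width: 91.1
```

```bash
python3 - <<'E'
from h import *
s,p,R=tool(); print(np.round(p,1),np.round(s['qpos'],1),np.round(s['force'],1))
K,T=cal("wrist")
I,d=env.grab_frame("wrist"); cv2.imwrite("pics/w5.png",I[:,:,::-1]); np.save("pics/w5_d.npy",d);np.savez("pics/w5_cal.npz",K=K,T=T)
W=cloud(d,K,T)
print(row(D([0,107,150],O,YAW),Rtool([0,0,-1],ex)))
m=(abs(W[...,2]-73)<4); n,l,st,_=cv2.connectedComponentsWithStats(cv2.morphologyEx(m.astype(np.uint8),cv2.MORPH_CLOSE,np.ones((9,9))))
for i in range(1,n):
    if st[i,4]>300:
        c=max(cv2.findContours((l==i).astype(np.uint8),0,1)[0],key=cv2.contourArea)
        r=cv2.minAreaRect(ray(c[:,0],73,K,T)[:,:2].astype(np.float32)); q=np.r_[r[0],0]-[*O,0]
        print(st[i],np.round(r[0],1),np.round(r[1],1),round(r[2],1),"dock",np.round([q@ex,q@ey],1))
E
```

```text
[550.7 231.2 291.2] [21.7 18.4 78.5 -0.  83.3  8.4] [-0.8  0.9 -0.4]
[1.4183, 0.0083, 0.0175, -0.0002, -0.0002, 0.0]
[ 238  151   43   88 1704] [562.6 195.8] [ 59.9 127.6] 7.5 dock [ 2.  69.2]
```

View pics/w5.png

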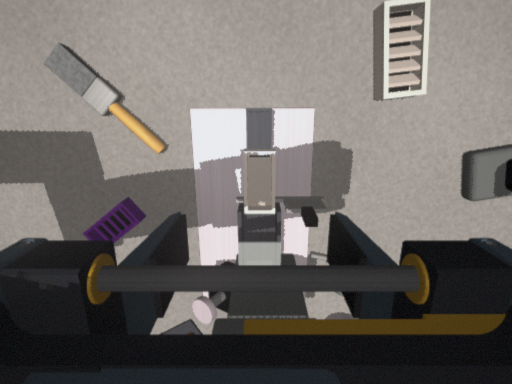

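The ejected vent spans about (244–276, 150–212), in line with the ledge. I'll cast its corners.

```bash
python3 - <<'E'
from h import *
z=np.load("pics/w5_cal.npz");K,T=z['K'],z['T'];d=np.load("pics/w5_d.npy");I=cv2.imread("pics/w5.png");W=cloud(d,K,T)
v,u=np.mgrid[:384,:512]
m=(u>235)&(u<285)&(v>145)&(v<216)&(W[...,2]>66)&(W[...,2]<77)
q=W[m]-[*O,0]; x,y=q@ex,q@ey
print(m.sum(),np.round(np.percentile(x,[1,3,50,97,99]),1),np.round(np.percentile(y,[1,3,50,97,99]),1))
c=cv2.resize(I[140:225,220:300],None,fx=7,fy=7,interpolation=cv2.INTER_CUBIC);cv2.imwrite("pics/w5c.png",c)
E
```

```text
1135 [-22.  -21.5  -0.1  21.4  24.6] [ 43.   43.6  84.6 131.3 131.8]
```

View pics/w5c.png

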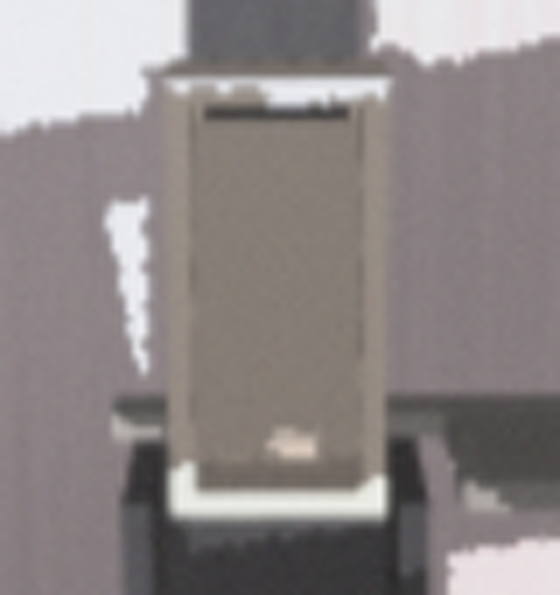

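Call:
send_rows(
  commands=[
    [[0.5,0,0.02,0,0,0],[1,0,0.02,0,0,0],[1,0,0.02,0,0,0]],
  ],
)

```text
time_s: 18.12
ee_pos: [550.1, 230.5, 189.1]
ee_rot: [-172.1, 89.5, -158.8]
force: [-0.2, 0.0, 1.8]
gripper_width: 91.3
```

Call:
send_rows(
  commands=[
    [[0.4,0,0,0,0,0],[0.8,0,0,0,0,0],[1,0,0,0,0,0],[1,0,0,0,0,0],[1,0,0,0,0,0]],
  ],
)

```text
time_s: 18.75
ee_pos: [554.7, 233.1, 94.3]
ee_rot: [11.1, 89.8, 24.4]
force: [1.2, 0.1, -0.3]
gripper_width: 91.5
```

```bash
python3 - <<'E'
from h import *
s,p,R=tool(); print(np.round(p,1),np.round(s['qpos'],1),np.round(s['force'],1))
print(row(D([0,106,46],O,YAW),Rtool([0,0,-1],ex)))
E
```

```text
[554.7 233.1  94.3] [21.7 26.  95.9  0.  57.8  8.4] [ 1.2  0.1 -0.3]
[0.4829, -0.0131, -0.0314, -0.0001, 0.0006, -0.0001]
```

Call:
send_rows(
  commands=[
    [[0.2,-0.01,-0.03,0,0,0],[0.4,-0.01,-0.03,0,0,0],[0.47,-0.01,-0.03,0,0,0],[0.48,-0.01,-0.03,0,0,0],[0.48,-0.01,-0.03,0,0,0]],
  ],
)

```text
time_s: 19.38
ee_pos: [551.1, 231.4, 44.6]
ee_rot: [16.4, 89.9, 29.7]
force: [-0.4, -0.7, -0.2]
gripper_width: 91.4
```

```bash
python3 - <<'E'
from h import *
s,p,R=tool(); print(np.round(p,1),np.round(s['qpos'],1),np.round(s['force'],1))
print(row(D([0,106,46],O,YAW),Rtool([0,0,-1],ex)))
E
```

```text
[551.1 231.4  44.6] [21.7 28.9 99.5  0.  51.6  8.4] [-0.4 -0.7 -0.2]
[-0.0144, -0.0042, 0.009, -0.0, 0.0002, -0.0001]
```

Now I'll close on the vent.

Call:
send_rows(
  commands=[
    [[-0.01,0,0.01,0,0,0],[-0.01,0,0.01,0,0,0],[-0.01,0,0.01,0,0,0],[-0.01,0,0.01,0,0,0],[-0.01,0,0.01,0,0,0]],
  ],
  jaw=1,
  force=12,
)

```text
time_s: 20.0
ee_pos: [551.3, 231.3, 44.4]
ee_rot: [176.6, 90.0, -170.1]
force: [0.4, -0.2, -0.5]
gripper_width: 44.2
```

Call:
send_rows(
  commands=[
    [[-0.02,0,0,0,0,0],[-0.1,0,0,0,0,0],[-0.3,0,0,0,0,0],[-0.6,0,0,0,0,0],[-1,0,0,0,0,0],[-1,0,0,0,0,0],[-1,0,0,0,0,0]],
  ],
)

```text
time_s: 20.88
ee_pos: [550.8, 231.1, 144.0]
ee_rot: [-176.0, 89.9, -162.7]
force: [-0.4, 0.2, -2.2]
gripper_width: 43.9
```

```bash
python3 - <<'E'
from h import *
s,p,R=tool(); print(np.round(p,1),np.round(s['qpos'],1),np.round(s['force'],1),s['gripper_width'])
K,T=cal("wrist")
I,d=env.grab_frame("wrist"); cv2.imwrite("pics/w6.png",I[:,:,::-1]); np.save("pics/w6_d.npy",d);np.savez("pics/w6_cal.npz",K=K,T=T)
I,d=env.grab_frame("scene"); cv2.imwrite("pics/s6.png",cv2.resize(I[120:300,170:350,::-1],None,fx=3,fy=3))
E
```

```text
[550.8 231.1 144. ] [21.7 23.2 92.6  0.  64.3  8.3] [-0.4  0.2 -2.2] 43.86953959630728
```

View pics/w6.png

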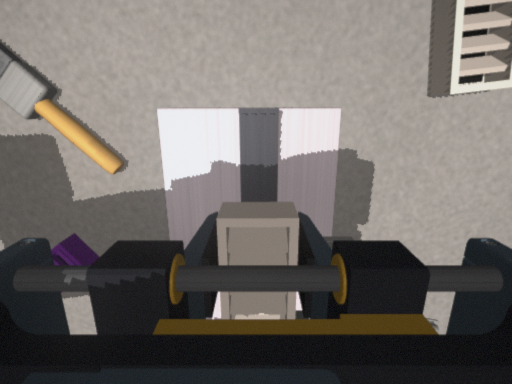

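View pics/s6.png

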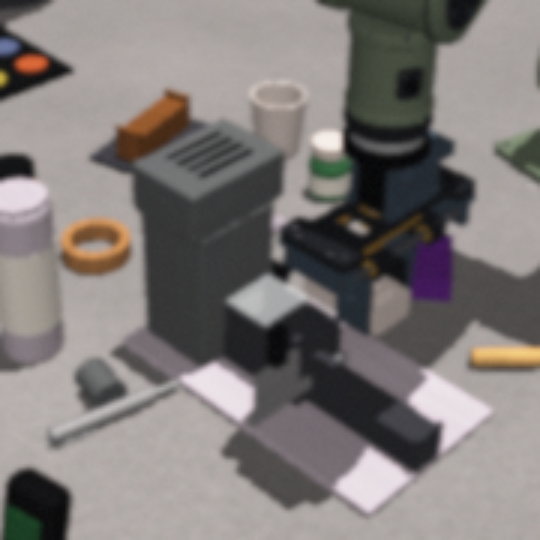

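The vent is held, with its near end at (258,204–225) in the wrist view. I'll measure where it sits in the tool frame.

```bash
python3 - <<'E'
from h import *
z=np.load("pics/w6_cal.npz");K,T=z['K'],z['T'];d=np.load("pics/w6_d.npy");W=cloud(d,K,T)
p=np.array([550.8,231.1,144.0]); R=Rtool([0,0,-1],ex)
Lt=(W-p)@R
for v in range(196,250,3): print(v,np.round(Lt[v,258],1), np.round(Lt[v,232],1),np.round(Lt[v,285],1))
E
```

```text
196 [99.2 -2.1 -0.1] [135.  -13.1 -29. ] [134.  -12.8  29.8]
199 [ 1.011e+02 -5.800e+00 -1.000e-01] [133.7 -16.2 -29. ] [136.  -16.9  30.1]
202 [-1.6 25.  -0.2] [ -0.6  24.7 -16.4] [-1.9 25.1 16.4]
205 [-6.  24.5 -0.2] [ -7.6  25.1 -15.8] [-7.7 25.1 15.9]
208 [-11.2  24.4  -0.2] [-12.7  25.  -15.3] [-11.7  24.6  15.6]
211 [-17.2  24.8  -0.2] [-16.9  24.7 -15. ] [-17.9  25.   15. ]
214 [-22.7  25.   -0.2] [-23.5  25.3 -14.4] [-22.5  24.9  14.6]
217 [-26.7  24.8  -0.2] [-27.8  25.2 -14. ] [-28.   25.3  14.1]
220 [-27.6  23.5  -0.2] [-28.5  23.9 -14. ] [-27.3  23.4  14.2]
223 [-28.1  22.   -0.2] [-27.7  21.8 -14.1] [-26.9  21.5  14.3]
226 [-28.5  20.4  -0.2] [-27.4  19.9 -14.2] [-28.   20.2  14.2]
229 [-13.   11.9  -0.2] [-12.6  11.7 -15.7] [-11.3  11.1  16. ]
232 [-14.7  10.7  -0.2] [-14.2  10.5 -15.6] [-13.1  10.   15.8]
235 [-17.1   9.9  -0.2] [-15.7   9.3 -15.5] [-16.6   9.7  15.5]
238 [-17.9   8.4  -0.2] [-18.9   8.9 -15.2] [-17.7   8.3  15.5]
241 [-20.6   7.8  -0.2] [-20.5   7.7 -15.1] [-20.2   7.6  15.3]
244 [-22.8   7.   -0.2] [-21.9   6.6 -15. ] [-22.8   7.   15. ]
247 [-23.3   5.4  -0.2] [-24.1   5.8 -14.8] [-23.2   5.3  15. ]
```

Call:
send_rows(
  commands=[
    [[-0.5,0,0,0,0,0],[-1,0,0,0,0,0]],
  ],
)

```text
time_s: 21.22
ee_pos: [550.7, 231.0, 243.5]
ee_rot: [-173.5, 89.7, -160.2]
force: [0.8, -0.5, -0.7]
gripper_width: 43.7
```

Call:
send_rows(
  commands=[
    [[-0.4,0,-0.1,0,0,0],[-0.56,-0.3,-0.2,0,0,0],[-0.56,-0.7,-0.31,0,0,0],[-0.56,-0.9,-0.31,0,0,0]],
  ],
)

```text
time_s: 21.72
ee_pos: [541.5, 135.1, 299.6]
ee_rot: [-179.7, 89.8, -166.5]
force: [0.9, 0.3, -1.1]
gripper_width: 44.2
```

Call:
send_rows(
  commands=[
    [[0,-0.4,-0.15,0,0,0],[0,-0.9,-0.31,0,0,0]],
  ],
)

```text
time_s: 21.98
ee_pos: [532.6, 41.5, 299.1]
ee_rot: [157.9, 89.8, 171.3]
force: [-0.2, -0.8, -0.9]
gripper_width: 44.3
```

Call:
send_rows(
  commands=[
    [[0,-0.5,-0.15,0,0,0],[0,-0.9,-0.31,0,0,0]],
  ],
)

```text
time_s: 22.22
ee_pos: [523.1, -54.4, 299.2]
ee_rot: [156.5, 89.8, 169.8]
force: [-0.3, -0.0, -1.2]
gripper_width: 44.1
```

Call:
send_rows(
  commands=[
    [[0,-0.5,-0.15,0,0,0],[0,-0.9,-0.31,0,0,0]],
  ],
)

```text
time_s: 22.48
ee_pos: [513.7, -149.2, 299.2]
ee_rot: [147.9, 89.8, 161.2]
force: [-0.5, -0.2, -0.5]
gripper_width: 43.6
```

```bash
python3 - <<'E'
from h import *
s,p,R=tool(); print(np.round(p,1),np.round(s['qpos'],1),np.round(s['force'],1),s['gripper_width'])
a=np.radians(-63); print(row([494,-328,298],Rtool([0,0,-1],[np.cos(a),np.sin(a),0])))
E
```

```text
[ 513.7 -149.2  299.2] [-17.4  12.3  85.8   0.   82.1 -30.7] [-0.5 -0.2 -0.5] 43.64170502248446
[0.0107, -1.6954, -0.6024, 0.2119, -0.0005, 0.0]
```

Call:
send_rows(
  commands=[
    [[0,-0.4,-0.15,0.03,0,0],[0,-0.8,-0.3,0.06,0,0],[0,-0.9,-0.31,0.09,0,0],[0,-0.9,-0.31,0.12,0,0],[0,-0.9,-0.31,0.15,0,0],[0,-0.9,-0.31,0.18,0,0],[0,-0.9,-0.31,0.21,0,0],[0,-0.9,-0.31,0.212,0,0],[0,-0.9,-0.31,0.212,0,0]],
  ],
)

```text
time_s: 23.6
ee_pos: [504.4, -242.2, 299.8]
ee_rot: [-134.3, 89.9, 162.8]
force: [0.7, 0.3, -0.7]
gripper_width: 44.1
```

```bash
python3 - <<'E'
from h import *
s,p,R=tool(); print(np.round(p,1),np.round(s['qpos'],1),np.round(s['force'],1),s['gripper_width'])
a=np.radians(-63); print(row([494,-328,250],Rtool([0,0,-1],[np.cos(a),np.sin(a),0])))
E
```

```text
[ 504.4 -242.2  299.8] [-26.8  14.6  82.6  -0.   82.9  36.1] [ 0.7  0.3 -0.7] 44.07226540596601
[0.4981, -0.4827, 0.7172, 0.0003, -0.0002, 0.0002]
```

Call:
send_rows(
  commands=[
    [[0.2,-0.24,0.36,0,0,0],[0.6,-0.48,0.7,0,0,0],[0.98,-0.48,0.72,0,0,0],[0.98,-0.48,0.72,0,0,0],[0.98,-0.48,0.72,0,0,0]],
  ],
)

```text
time_s: 24.22
ee_pos: [494.9, -328.4, 204.0]
ee_rot: [14.1, 89.9, -48.9]
force: [0.4, 0.0, -0.5]
gripper_width: 44.0
```

```bash
python3 - <<'E'
from h import *
s,p,R=tool(); print(np.round(p,1),np.round(s['qpos'],1),np.round(s['force'],1),s['gripper_width'])
K,T=cal("wrist")
I,d=env.grab_frame("wrist"); cv2.imwrite("pics/w7.png",I[:,:,::-1]); np.savez("pics/w7.npz",K=K,T=T,d=d,p=p,R=R)
E
```

```text
[ 494.9 -328.4  204. ] [-34.7  20.3  88.1  -0.   71.5  28.3] [ 0.4  0.  -0.5] 43.977786737943525
```

View pics/w7.png

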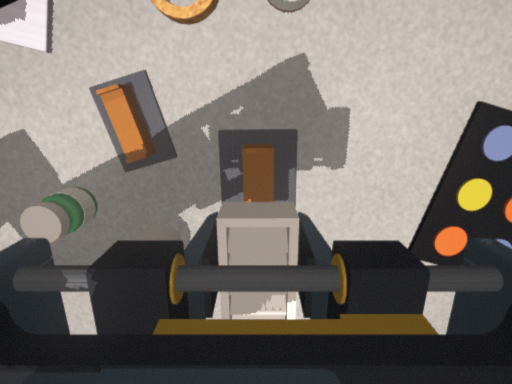

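The view shows the stand's bar end with its lip at about (258,145), the base plate edge at v≈130, and the held vent lined up with the bar. I'll measure in the tool frame.

```bash
cat > m.py <<'E'
from h import *
import sys
def meas(f):
    z=np.load(f);K,T,d,p,R=[z[k] for k in 'KTdpR'];W=cloud(d,K,T);L=(W-p)@R
    v,u=np.mgrid[:384,:512]
    w=(u>190)&(u<330)&(v>60)&(v<205)
    for n,zz,tol in [("lip53",53,3),("bar45",45,3),("plate8",8,4)]:
        m=w&(abs(W[...,2]-zz)<tol)
        if m.sum()<5: print(n,m.sum());continue
        q=L[m];print(n,m.sum(),"y",np.round(np.percentile(q[:,1],[2,10,50,90,98]),1),"z",np.round(np.percentile(q[:,2],[2,10,50,90,98]),1))
        c=max(cv2.findContours(m.astype(np.uint8),0,1)[0],key=cv2.contourArea)
        if len(c)>8:
            r=cv2.minAreaRect((((ray(c[:,0],zz,K,T)-p)@R)[:,1:]).astype(np.float32));print("   rect yz",np.round(r[0],1),np.round(r[1],1),round(r[2],2))
    e=[L[v,x] for v in range(206,216) for x in range(235,285,5)]; print("vent end y",np.round(np.median(e,0)[1],1))
    col=L[:,258];print([ (i,*np.round(col[i,:2],0)) for i in range(124,206,4)])
meas(sys.argv[1])
E
python3 m.py pics/w7.npz
```

```text
lip53 174 y [31.7 32.7 35.  37.3 37.5] z [-18.  -14.7  -2.3  13.3  16.6]
   rect yz [34.7 -0.7] [ 5.6 34.7] 0.03
bar45 1494 y [-26.5 -21.4   3.3  26.   30.6] z [-17.8 -15.   -0.1  13.9  16.6]
   rect yz [ 1.7 -0.6] [58. 36.] 0.03
plate8 3779 y [-38.2 -28.5  16.   49.   53.8] z [-49.1 -43.5   1.2  42.5  47.8]
   rect yz [ 5.5 -0.6] [99.2 99.2] 89.35
vent end y 24.3
[(124, np.float64(205.0), np.float64(61.0)), (128, np.float64(205.0), np.float64(56.0)), (132, np.float64(197.0), np.float64(51.0)), (136, np.float64(198.0), np.float64(46.0)), (140, np.float64(197.0), np.float64(41.0)), (144, np.float64(185.0), np.float64(38.0)), (148, np.float64(151.0), np.float64(37.0)), (152, np.float64(152.0), np.float64(33.0)), (156, np.float64(161.0), np.float64(27.0)), (160, np.float64(160.0), np.float64(22.0)), (164, np.float64(160.0), np.float64(18.0)), (168, np.float64(160.0), np.float64(13.0)), (172, np.float64(160.0), np.float64(8.0)), (176, np.float64(159.0), np.float64(4.0)), (180, np.float64(161.0), np.float64(-2.0)), (184, np.float64(160.0), np.float64(-6.0)), (188, np.float64(159.0), np.float64(-11.0)), (192, np.float64(159.0), np.float64(-16.0)), (196, np.float64(160.0), np.float64(-21.0)), (200, np.float64(159.0), np.float64(-26.0)), (204, np.float64(-6.0), np.float64(24.0))]
```

Call:
send_rows(
  commands=[
    [[0.4,0,0,0,0,0],[0.8,0,0,0,0,0],[1,0,0,0,0,0],[1,0,0,0,0,0]],
  ],
)

```text
time_s: 24.78
ee_pos: [494.2, -327.8, 102.9]
ee_rot: [-119.4, 89.9, 177.7]
force: [0.6, -0.4, -1.7]
gripper_width: 43.6
```

Call:
send_rows(
  commands=[
    [[0.15,0,0,0,0,0],[0.3,0,0,0,0,0],[0.42,0,0,0,0,0],[0.42,0,0,0,0,0],[0.42,0,0,0,0,0]],
  ],
)

```text
time_s: 25.4
ee_pos: [494.2, -328.5, 60.7]
ee_rot: [-66.1, 90.0, -129.1]
force: [0.2, 0.5, -1.2]
gripper_width: 43.9
```

```bash
python3 - <<'E'
from h import *
s,p,R=tool(); print(np.round(p,1),np.round(s['qpos'],1),np.round(s['force'],1),s['gripper_width']); print(np.round(R,4).tolist())
K,T=cal("wrist")
I,d=env.grab_frame("wrist"); cv2.imwrite("pics/w8.png",I[:,:,::-1]); np.savez("pics/w8.npz",K=K,T=T,d=d,p=p,R=R)
a=np.radians(-63); print(row([494.9,-328.4,44.6],Rtool([0,0,-1],[np.cos(a),np.sin(a),0])))
E
python3 m.py pics/w8.npz
```

```text
[ 494.2 -328.5   60.7] [-34.7  27.5  99.1  -0.   53.4  28.3] [ 0.2  0.5 -1.2] 43.88241097201867
[[-0.0004, 0.8912, 0.4537], [-0.0005, 0.4537, -0.8912], [-1.0, -0.0005, 0.0002]]
[0.1634, 0.0062, 0.002, -0.0001, 0.0001, 0.0001]
lip53 559 y [32.4 32.9 35.6 38.  38.5] z [-17.5 -14.3   0.4  14.5  17.2]
   rect yz [36.  -0.2] [ 6.6 35.8] 0.01
bar45 954 y [19.  20.  25.2 38.  38.4] z [-17.2 -14.5  -0.2  14.1  16.9]
   rect yz [24.7 -0.2] [10.6 35.4] 0.01
plate8 5679 y [ 6.2 12.  38.4 52.  54.8] z [-48.2 -42.4   0.6  42.3  47.9]
   rect yz [30.3 -0.2] [51.1 99.2] 0.01
vent end y 24.3
[(124, np.float64(61.0), np.float64(68.0)), (128, np.float64(61.0), np.float64(65.0)), (132, np.float64(61.0), np.float64(62.0)), (136, np.float64(62.0), np.float64(59.0)), (140, np.float64(62.0), np.float64(56.0)), (144, np.float64(54.0), np.float64(53.0)), (148, np.float64(54.0), np.float64(50.0)), (152, np.float64(53.0), np.float64(47.0)), (156, np.float64(52.0), np.float64(44.0)), (160, np.float64(54.0), np.float64(41.0)), (164, np.float64(51.0), np.float64(38.0)), (168, np.float64(35.0), np.float64(38.0)), (172, np.float64(20.0), np.float64(39.0)), (176, np.float64(9.0), np.float64(38.0)), (180, np.float64(8.0), np.float64(36.0)), (184, np.float64(7.0), np.float64(34.0)), (188, np.float64(17.0), np.float64(28.0)), (192, np.float64(15.0), np.float64(26.0)), (196, np.float64(16.0), np.float64(23.0)), (200, np.float64(16.0), np.float64(20.0)), (204, np.float64(-4.0), np.float64(24.0))]
```

View pics/w8.png

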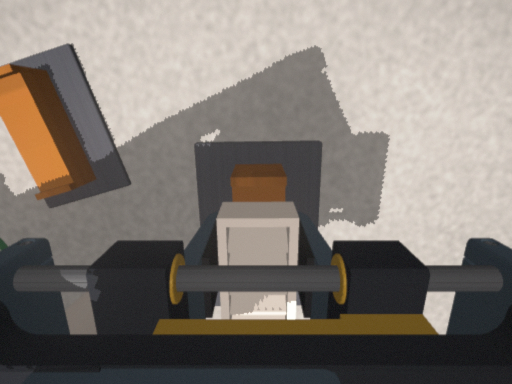

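Call:
send_rows(
  commands=[
    [[0,0.008,0,0,0,0],[0.05,0.008,0,0,0,0],[0.1,0.008,0,0,0,0],[0.13,0.008,0,0,0,0],[0.15,0.008,0,0,0,0],[0.155,0.008,0,0,0,0],[0.155,0.008,0,0,0,0]],
  ],
)

```text
time_s: 26.32
ee_pos: [494.7, -327.9, 45.1]
ee_rot: [-101.6, 90.0, -164.6]
force: [-0.5, -0.1, -1.3]
gripper_width: 44.3
```

Call:
send_rows(
  commands=[
    [[0.003,0,0,0,0,0],[0.006,0,0,0,0,0],[0.006,0,0,0,0,0]],
  ],
)

```text
time_s: 26.7
ee_pos: [494.6, -327.9, 44.5]
ee_rot: [-102.3, 90.0, -165.3]
force: [-0.1, 1.0, -1.7]
gripper_width: 44.1
```

Call:
send_rows(
  commands=[
    [[0.003,0,0,0,0,0],[0.003,0,0,0,0,0],[0.003,0,0,0,0,0]],
  ],
)

```text
time_s: 27.08
ee_pos: [494.6, -327.9, 44.4]
ee_rot: [-98.4, 90.0, -161.4]
force: [-0.9, 0.1, 1.8]
gripper_width: 44.3
```

Call:
send_rows(
  commands=[
    [[0,0,0,0,0,0],[0,0,0,0,0,0],[0,0,0,0,0,0],[0,0,0,0,0,0]],
  ],
  jaw=-0.4,
)

```text
time_s: 27.58
ee_pos: [494.6, -327.9, 44.1]
ee_rot: [-110.1, 89.9, -173.2]
force: [-0.2, 0.5, 0.1]
gripper_width: 63.9
```

Call:
send_rows(
  commands=[
    [[-0.1,0,0,0,0,0],[-0.3,0,0,0,0,0],[-0.6,0,0,0,0,0],[-1,0,0,0,0,0],[-1,0,0,0,0,0]],
  ],
)

```text
time_s: 28.2
ee_pos: [496.7, -329.2, 148.4]
ee_rot: [24.2, 89.5, -38.8]
force: [-0.1, 0.3, -0.6]
gripper_width: 64.0
```

Call:
send_rows(
  commands=[
    [[-0.4,-0.3,0,0,0,0],[-0.8,-0.6,0,0,0,0],[-1,-0.9,0,0,0,0],[-1,-0.9,0,0,0,0],[-1,-0.9,0,0,0,0]],
  ],
)

```text
time_s: 28.82
ee_pos: [414.5, -368.0, 243.0]
ee_rot: [-157.1, 89.9, 139.9]
force: [-0.2, 0.3, 0.8]
gripper_width: 63.7
```

```bash
python3 - <<'E'
from h import *
s,p,R=tool(); print(np.round(p,1),np.round(s['qpos'],1),np.round(s['force'],1),s['gripper_width'])
K,T=cal("wrist")
I,d=env.grab_frame("wrist"); cv2.imwrite("pics/w9.png",I[:,:,::-1]); np.savez("pics/w9.npz",K=K,T=T,d=d,p=p,R=R)
a=np.radians(13.3); print(row(D([65,54,300],O,YAW),Rtool([0,0,-1],[np.cos(a),np.sin(a),0])))
W=cloud(d,K,T); c=np.array([476,-337,0]);u=np.array([np.cos(np.radians(27)),np.sin(np.radians(27)),0]);w=np.array([-u[1],u[0],0])
q=(W-c);X=q@u;Y=q@w;Z=W[...,2]
near=(abs(X)<90)&(abs(Y)<70)
for n,lo,hi in [("vent",68,78),("lip",50,56),("bar",42,48),("plate",4,12)]:
    m=near&(Z>lo)&(Z<hi); print(n,m.sum(),np.round(np.percentile(X[m],[1,5,50,95,99]),1),np.round(np.percentile(Y[m],[1,5,50,95,99]),1)) if m.sum() else print(n,0)
E
```

```text
[ 414.5 -368.   243. ] [-42.8  15.5  89.4  -0.   75.2  20.2] [-0.2  0.3  0.8] 63.683793214460714
[-0.5663, 4.4521, -4.055, -0.2119, -0.0005, -0.0001]
vent 1352 [-43.7 -42.4  -0.9  44.1  45.2] [-21.6 -20.8   0.7  21.3  22. ]
lip 794 [-57.2 -55.8   7.8  56.9  58. ] [-18.3 -15.7  -0.5  15.2  17. ]
bar 193 [-51.6 -51.   49.1  52.4  52.5] [-18.4 -17.2  -0.5  16.3  17.5]
plate 4604 [-73.  -68.6  11.2  72.1  74.7] [-50.1 -47.8  -8.3  46.   48.4]
```

View pics/w9.png

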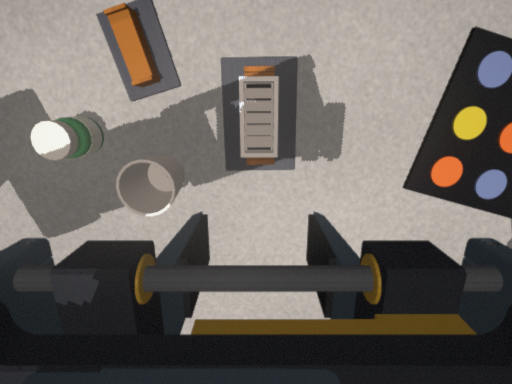

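The vent sits flat on the bar between the lips at (259,117), centred to within about 1 mm. Next I'll go back and shut the gate.

Call:
send_rows(
  commands=[
    [[-0.4,0.3,-0.2,0,0,0],[-0.58,0.7,-0.6,0,0,0],[-0.58,0.9,-0.81,0,0,0]],
  ],
  jaw=0.2,
)

```text
time_s: 29.25
ee_pos: [459.8, -253.1, 302.6]
ee_rot: [77.2, 90.0, 14.4]
force: [0.5, 0.5, -0.5]
gripper_width: 37.9
```

Call:
send_rows(
  commands=[
    [[0,0.45,-0.4,0,0,0],[0,0.9,-0.81,0,0,0]],
  ],
)

```text
time_s: 29.5
ee_pos: [502.2, -140.2, 300.8]
ee_rot: [-132.8, 89.8, 164.2]
force: [1.1, -0.7, -0.1]
gripper_width: 36.0
```

Call:
send_rows(
  commands=[
    [[0,0.45,-0.4,0,0,0],[0,0.9,-0.81,0,0,0]],
  ],
)

```text
time_s: 29.75
ee_pos: [545.5, -26.7, 300.6]
ee_rot: [-118.8, 89.8, 178.3]
force: [0.8, -0.3, -0.3]
gripper_width: 36.5
```

Call:
send_rows(
  commands=[
    [[0,0.45,-0.4,0,0,0],[0,0.9,-0.81,0,0,0]],
  ],
)

```text
time_s: 30.0
ee_pos: [588.8, 86.5, 300.4]
ee_rot: [-109.6, 89.8, -172.5]
force: [0.3, -0.8, 0.2]
gripper_width: 36.3
```

Call:
send_rows(
  commands=[
    [[0,0.45,-0.4,-0.03,0,0],[0,0.85,-0.8,-0.06,0,0],[0,0.85,-0.81,-0.09,0,0],[0,0.85,-0.81,-0.12,0,0],[0,0.85,-0.81,-0.15,0,0],[0,0.85,-0.81,-0.18,0,0],[0,0.85,-0.81,-0.21,0,0],[0,0.85,-0.81,-0.212,0,0],[0,0.85,-0.81,-0.212,0,0]],
  ],
)

```text
time_s: 31.12
ee_pos: [627.3, 194.8, 301.0]
ee_rot: [177.4, 89.9, -169.3]
force: [-0.5, -0.6, 0.2]
gripper_width: 36.0
```

```bash
python3 - <<'E'
from h import *
s,p,R=tool(); print(np.round(p,1),np.round(s['qpos'],1),np.round(s['force'],1),s['gripper_width'])
print(row(D([65.5,53.5,98],O,YAW),Rtool([0,0,-1],ex)))
E
```

```text
[627.3 194.8 301. ] [16.2 24.1 68.4  0.  87.6  3. ] [-0.5 -0.6  0.2] 36.010664766071734
[2.0299, 0.0016, 0.0122, -0.0002, -0.0004, -0.0]
```

Call:
send_rows(
  commands=[
    [[0.5,0.01,0.01,0,0,0],[1,0.01,0.01,0,0,0],[1,0.01,0.01,0,0,0]],
  ],
)

```text
time_s: 31.5
ee_pos: [625.4, 194.8, 197.5]
ee_rot: [-177.6, 89.4, -164.4]
force: [0.2, -0.6, 0.4]
gripper_width: 36.6
```

Call:
send_rows(
  commands=[
    [[0.4,0,0,0,0,0],[0.8,0,0,0,0,0],[1,0,0,0,0,0],[1,0,0,0,0,0]],
  ],
)

```text
time_s: 32.0
ee_pos: [628.6, 195.6, 102.6]
ee_rot: [170.0, 90.0, -176.8]
force: [0.2, -0.2, 0.4]
gripper_width: 36.5
```

Call:
send_rows(
  commands=[
    [[0,0,0,0,0,0],[0,0,0,0,0,0],[0,0,0,0,0,0],[0,0,0,0,0,0]],
  ],
  jaw=1,
  force=15,
)

```text
time_s: 32.5
ee_pos: [627.4, 195.2, 103.8]
ee_rot: [173.4, 89.9, -173.3]
force: [-4.0, -0.8, 5.3]
gripper_width: 15.9
```

Call:
send_rows(
  commands=[
    [[0,0,-0.15,0,0,0],[0,0,-0.3,0,0,0],[0,0,-0.45,0,0,0],[0,0,-0.58,0,0,0],[0,0,-0.63,0,0,0],[0,0,-0.66,0,0,0],[0,0,-0.67,0,0,0],[0,0,-0.67,0,0,0]],
  ],
)

```text
time_s: 33.5
ee_pos: [564.1, 180.1, 103.7]
ee_rot: [-1.6, 89.8, 11.7]
force: [0.5, 0.3, 6.3]
gripper_width: 16.1
```

Call:
send_rows(
  commands=[
    [[0,0,-0.01,0,0,0],[0,0,-0.02,0,0,0],[0,0,-0.02,0,0,0]],
  ],
)

```text
time_s: 33.88
ee_pos: [564.0, 180.1, 103.7]
ee_rot: [-0.2, 89.6, 13.1]
force: [6.7, 0.6, 5.0]
gripper_width: 15.7
```

Call:
send_rows(
  commands=[
    [[0,0,0,0,0,0],[0,0,0.01,0,0,0],[0,0,0.01,0,0,0]],
  ],
  jaw=0.4,
)

```text
time_s: 34.25
ee_pos: [560.9, 179.6, 101.4]
ee_rot: [178.3, 89.8, -168.4]
force: [-0.4, -0.2, 0.9]
gripper_width: 27.0
```

Call:
send_rows(
  commands=[
    [[-0.4,0,0,0,0,0],[-0.9,0,0,0,0,0],[-1,0,0,0,0,0],[-1,0,0,0,0,0]],
  ],
)

```text
time_s: 34.75
ee_pos: [561.6, 179.7, 202.0]
ee_rot: [174.2, 89.9, -172.5]
force: [0.0, -0.4, -0.9]
gripper_width: 27.0
```

Call:
send_rows(
  commands=[
    [[-0.4,0.2,-0.2,0,0,0],[-0.8,0.2,-0.4,0,0,0],[-0.9,0.2,-0.5,0,0,0],[-0.9,0.2,-0.5,0,0,0]],
  ],
)

```text
time_s: 35.25
ee_pos: [508.0, 187.4, 290.9]
ee_rot: [-176.4, 89.9, -163.1]
force: [-0.2, -0.3, 0.1]
gripper_width: 27.6
```

```bash
python3 - <<'E'
from h import *
s,p,R=tool(); print(np.round(p,1),np.round(s['force'],1),s['gripper_width'])
K,T=cal("wrist")
I,d=env.grab_frame("wrist"); cv2.imwrite("pics/w10.png",I[:,:,::-1])
W=cloud(d,K,T);q=W-[*O,0];x,y=q@ex,q@ey
m=(abs(W[...,2]-131)<4)&(abs(x)<90)&(abs(y-54)<15);print("tab",m.sum(),np.round(np.percentile(x[m],[2,50,98]),1),np.round(np.percentile(y[m],[2,50,98]),1))
I,d=env.grab_frame("scene"); cv2.imwrite("pics/s10.png",I[:,:,::-1])
I,d=env.grab_frame("top"); cv2.imwrite("pics/t10.png",I[:,:,::-1])
E
```

```text
[508.  187.4 290.9] [-0.2 -0.3  0.1] 27.597822115654587
tab 153 [-8.3 -0.4  7.1] [46.4 53.  59.2]
```

View pics/w10.png

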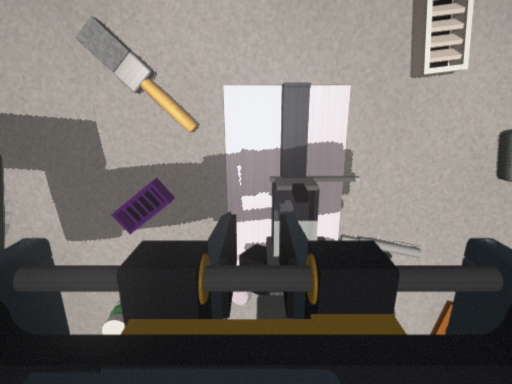

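View pics/s10.png

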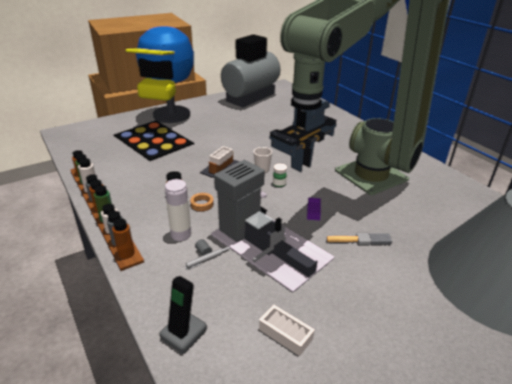

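View pics/t10.png

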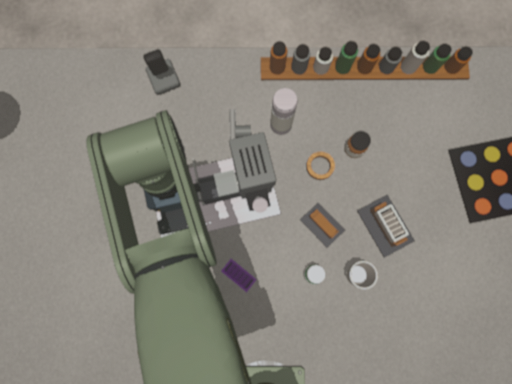

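```bash
python3 - <<'E'
from h import *
for f in ("top0","t10"):
    h=cv2.cvtColor(cv2.imread(f"pics/{f}.png"),cv2.COLOR_BGR2HSV); m=(h[...,0]>125)&(h[...,0]<160)&(h[...,1]>100); v,u=np.nonzero(m); print(f,u.mean().round(1),v.mean().round(1),m.sum())
env.job_done(); print(env.state()['time_s'])
E
```

```text
top0 238.5 274.7 354
t10 236.8 274.8 212
the job is handed in; nothing more can be done
the job is handed in; nothing more can be done
```

The job is done and handed in at about 35 s of the 72 s allowed. The steps went in the order asked:

- **Gate opened:** it stopped moving while the force rose, and depth puts the tab at about 65 mm of travel.
- **Plunger pressed:** I pressed along its slanted line to the end stop. The vent came out onto the ledge and the cap sprang back. My first tool angle would have run the last joint past its range, so I backed off and turned the tool half round before pressing.
- **Vent placed:** it was gripped across its width and lowered until light contact on the larger stand's bar. The last close view showed it flat, right way up, between the lips and centred to within about 1 mm.
- **Gate shut:** it was pushed back to its stop. The tab measured about -0.5 mm, which is shut within the 2 mm calibration error.
- **Let go:** the gripper was open and clear above the dock, with force readings near zero.

In the last pictures the jars, can, cup, tape and tools look unmoved, though I compared them only by eye. The arm's shadow or the arm itself covered part of the dock and the purple vent in the final top view. That left fewer purple pixels (212 against 354) and a centre about 1.7 pixels off, which I put down to the covering because the arm never went near it.

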